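# Return the shared power bank and zero the loan dial

## Robot

A 6-joint arm with a two-finger parallel gripper is mounted at the origin on the work surface. World frame = base frame: x ahead of the robot, y to its left, z up, the work surface at z = 0. Lengths are in m, angles in rad, forces in N, time in s.
With the tool pointing down it reaches from about 0.375 to 0.9 m from the base axis. Payload 3.1 kg.
Tool frame: the origin (TCP) lies on the centre line of the jaws, within the pads' length; the fingertips stand 25 mm ahead of it and the grasp point (between the pads) lies 6 mm ahead of it (robot.nose_length is the y of the fingertips in the tool frame, in m); y points along the fingers, z is the direction in which the jaws open and shut, and the axes are right-handed (so a half turn about y gives the same grasp; the last joint's range is limited). The gripper opens to 87 mm and grips with 3 to 60 N. Pads are 19 mm wide; open, the fingers measure 117 mm over their backs; the gripper's body (75 mm by 190 mm) begins 51 mm behind the grasp point.
Start: joints at [-1.435, 0.527, 1.433, -0, 1.181, -0.178], TCP at [0.194, -0.594, 0.248] pointing down, gripper open.
Joint ranges: [-3.08, 3.08], [-0.75, 2.2], [0.22, 2.44], [-1.43, 4.57], [0, 2.65], [-2.85, 2.85]. Speed limits (rad/s): [2.79, 2.79, 3.14, 3.14, 3.14, 3.14].

## Interface

Orientations are given as a unit quaternion [x, y, z, w].
In Python, from rig import robot, eyes, ticket gives the robot as it stands.
- The arm moves only by the tool play_rows, never from a script. Its argument "series" is a list of rows, each a list of 7 numbers: the opening, from 0 (shut) to 1 (fully open), then the shift along the tool's x, y, z scaled (see below), then the turn, a rotation vector about the tool's x, y, z scaled (see below). In form: [[claw, dx, dy, dz, ax, ay, az], ...]. A call has 1 to 12 rows; each row shifts and turns the commanded pose from where the row before left it, along the tool's axes as they then stand; what a row does not reach is not made up. The controller multiplies each number of a shift by 100 mm and each number of a turn by 180 degrees. A row lasts 1/12 s, in which the tool goes at most 41.7 mm and 7.16 degrees, less where a joint would pass 70% of its speed; a pose out of reach is approached as far as the arm can. A call with a number of a shift or a turn outside -1 to 1 is refused whole. A call with a gripper value outside its range is refused whole. The fingers move at their own pace and stop on an object; "grip_force" is the grip in N (left out, the last holds). Time passes only in rows, so rows that do not move let the fingers close. It gives the time, the measured TCP pose, the force and the opening at its end, in the units of the state.
- robot.get_obs(): the state, without advancing time (a new reading comes with each control period).
- eyes.camera(name): name is "scene" or "top" or "wrist"; returns the picture (480x640x3 uint8, red, green, blue); there is no depth.
- eyes.camera_params(name): a dict with "K" (3x3 intrinsics, pixels), "rvec" (rotation vector, rad) and "tvec" (3), from world to camera coordinates, as OpenCV has them. Camera axes: x right, y down, z forward; pixel columns grow to the right and rows downward; lengths in m; the calibration is good to about 2 mm. A picture is of the moment at which its call begins: read the wrist's pose just before it. camera_params takes no time and is no camera call; for the wrist camera it gives the pose at the moment of the call.
- ticket.hand_in(): hands the job in, once; it reports no verdict.
The state is a dict: "time": time; "q": joint angles; "joint_velocities": joint speeds; "joint_torque": joint torques, N m; "position": TCP position; "tool_rot": TCP orientation; "ft_force": force on the tool from outside, world axes, zero at the start; "moment": the same for the moment, N m; "grip_width": finger opening in m.
Only numpy, scipy, OpenCV 4.12 (cv2) and the standard library are available. Lean on these libraries where they do the work, as an engineer would, in place of code of your own. Each camera call takes 0.05 s, during which the arm holds its last target.

## Task

Take the orange power bank out of its leaning dock and push it long way in through the blue-edged slot in the sloping face of the grey return box, until it has dropped completely into the well inside; a stiff shutter in the chute stops it part-way, so it needs a firm push. Then turn the blue loan dial anticlockwise back to its zero stop and leave it there. Leave the other things on the ledge where they are.

Things in the scene. Friction and masses are not known exactly. Their poses are not given: they have to be found in the camera images.
- bank: Orange power bank with black bands at its upper end: a flat slab 14 mm thick (its x), 64 mm wide (y), 120 mm long (z), about 160 g. Origin: centre of its lower end; z runs to the upper end (tail). It stands in the dock leaning 25 degrees, tail towards the dock's -x; grip it across its 14 mm near the tail and draw it out along its length.
- bank_tail (a point): Centre of the power bank's upper end face, 120 mm from its origin along its length; same axes as the power bank.
- bank_center (a point): Middle of the power bank, 60 mm from its origin along its length.
- dock: White charging dock, fixed. Origin under the middle of its 120 x 90 mm foot, z up. The power bank's pocket is about 25 mm deep with 2 mm of play, its floor centre 20 mm ahead (+x) of the origin at height 30 mm; a back rest supports the under side up to 59 mm from the lower end; above that the power bank stands free all round.
- return_box: Grey return box with the storage well inside, fixed, 220 mm deep (x from -60 to +160 mm), 154 mm wide (y), about 210 mm high. Origin at its underside, straight below the middle of the slot; z up, x from the sloping face towards the flip lid at the back. The lid and its small lever do not move.
- slot: Flat white sloping face (120 x 150 mm) of the return box with a blue-edged slot. Origin: centre of the slot's mouth, 170 mm above the ledge. z points straight out of the face, 30 degrees from vertical towards the box's -x; y along the slot, x across it, up the slope. The slot is 67 mm (y) by 17 mm (x), 1.5 mm spare on each side of the power bank, no lead-in; the chute runs straight along -z.
- shutter_stop (a point): Hidden in the chute, 80 mm in from the mouth: a friction-held shutter that stops the power bank with 40 mm still standing out; its weight alone does not open it. A push of about 5 to 12 N for some 25 to 30 mm more (until 10 mm or less stands out) swings it aside for good, and the power bank slides on into the well by itself. Axes as the slot's.
- dial_base: White round base of the loan dial, 84 mm across, 6 mm thick, fixed, with a small red zero mark at its -x rim. Origin: centre of its underside, z up.
- dial (a joint): Angle of the blue loan dial, rad: 0 at the zero stop, growing clockwise as seen from above. At 0 the bar grip lies along the base's x with its white line at the red mark. It turns stiffly (0.04 N m) and stays where it is left.
- dial_grip (a point): Point on the dial's axis at the height to grip, 37 mm above the ledge; it turns with the dial, its x along the bar grip. The bar is 57 mm long, 14 mm thick, and stands from 12 to 44 mm above the ledge on a disc 60 mm across whose top is at 14 mm.
- watch: Bystander: black smartwatch on a white stand, 80 x 75 mm, 118 mm tall, loose. Origin under its centre.
- fob: Bystander: silver car key fob, 72 x 36 x 14 mm, loose. Origin under its centre.
- paperweight: Bystander: round green glass paperweight, 80 mm across, 46 mm tall, loose. Origin under its centre.
- clothespin: Bystander: orange plastic clothespin, 85 mm long, 12 mm tall, loose. Origin under its centre.
- glasses_case: Bystander: blue glasses case, 160 x 62 x 40 mm, loose. Origin under its centre.
- spray: Bystander: clear bottle, 52 mm across, 150 mm tall, loose. Origin under its centre.
- coin_bowl: Bystander: blue ceramic bowl, 110 mm across, 45 mm tall, loose. Origin under its centre.
Not all that is in view belongs to the job. Of the things shaped like the bank, the orange one is meant.

How it is judged:
By the outcome, as a careful person would: the job done as asked, in the order asked, and still so for the second after the job is handed in, with the robot touching nothing.
It also fails if it takes over 61 s, if anything falls off the work surface, if the arm or the gripper's body presses on something with over 40 N, if the wrist force passes 120 N, or if a joint passes its speed limit or range.

## Working session

There is one attempt and no reset: what is moved stays moved. The work goes in short steps, Python scripts to look and compute and a tool call to move; the robot and the scene stay as the last step left them, time stands still between calls to the robot, and variables do not carry over. Pictures are saved under pics/ and viewed, and the job is handed in when it is done.

Besides the shell and the picture viewer there is one more tool, called after "Emit:" as name([rows], argument=value, ...), one row to a line, values as JSON. play_rows: Moves the arm, as the interface text tells. Its arguments: {"type":"object","properties":{"series":{"type":"array","items":{"type":"array","items":{"type":"number"}}},"grip_force":{"type":"number"}},"required":["series"]}

```bash
ls; mkdir -p pics; python3 - <<'E'
from rig import robot, eyes, ticket
import cv2,numpy as np
for n in ["scene","top","wrist"]:
    p=eyes.camera_params(n); im=eyes.camera(n)
    cv2.imwrite(f"pics/{n}0.png",im[:,:,::-1])
    R=cv2.Rodrigues(np.array(p["rvec"]))[0]; print(n,np.array(p["K"]).round(1).tolist(),"cam",(-R.T@np.array(p["tvec"]).ravel()).round(3),"fwd",R[2].round(3))
print(robot.get_obs(), robot.nose_length)
E
```

```text
pics
scene [[533.0, 0.0, 327.5], [0.0, 533.0, 241.0], [0.0, 0.0, 1.0]] cam [1.213 0.373 1.119] fwd [-0.549 -0.28  -0.788]
top [[607.7, 0.0, 335.3], [0.0, 607.7, 250.6], [0.0, 0.0, 1.0]] cam [0.197 0.009 1.891] fwd [ 0.179  0.015 -0.984]
wrist [[351.1, 0.0, 323.4], [0.0, 351.1, 237.9], [0.0, 0.0, 1.0]] cam [ 0.261 -0.571  0.383] fwd [-0.248 -0.079 -0.966]
{'time': 0.15, 'q': array([-1.43447656e+00,  5.28271524e-01,  1.43362839e+00, -3.81991416e-05,
        1.18140089e+00, -1.78520969e-01]), 'joint_velocities': array([ 6.68893121e-04, -2.07267414e-03, -2.30593046e-03,  1.85543386e-03,
        1.83503881e-03,  2.85092079e-05]), 'joint_torque': array([ 4.93446023e-04, -4.40431488e+01, -1.76842260e+01,  6.32840884e-02,
        5.52644441e-02, -1.07599292e-04]), 'position': array([ 0.19347291, -0.5937392 ,  0.24677829]), 'tool_rot': array([-0.11085861,  0.69896638, -0.69775828,  0.11085912]), 'ft_force': array([-0.02739153,  0.78368176,  0.70533933]), 'moment': array([ 0.03647573, -0.02985811, -0.0637886 ]), 'grip_width': 0.08703275174483893} 0.025
```

View pics/scene0.png

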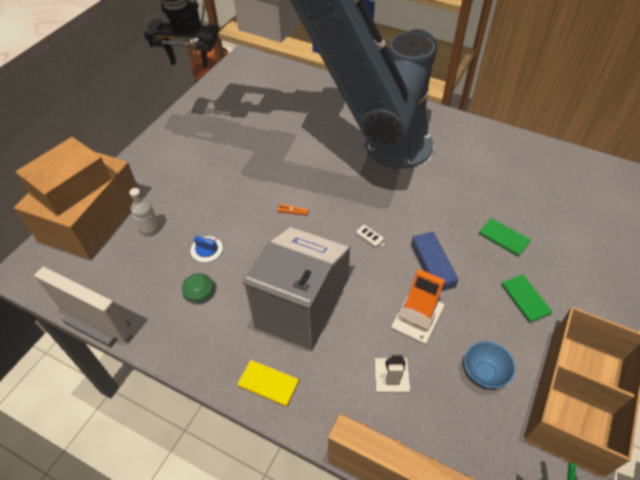

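View pics/top0.png

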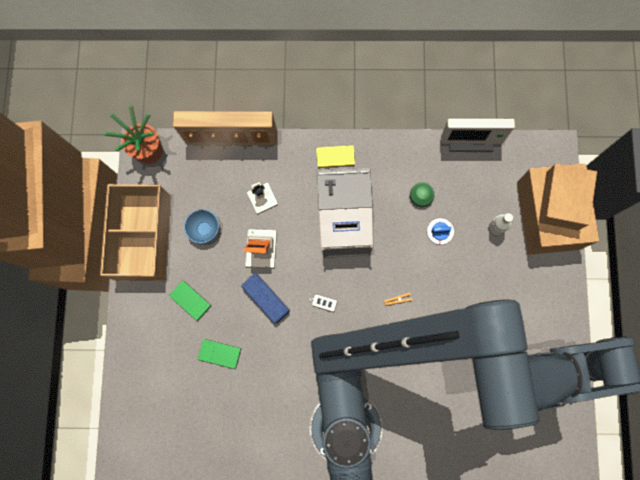

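View pics/wrist0.png

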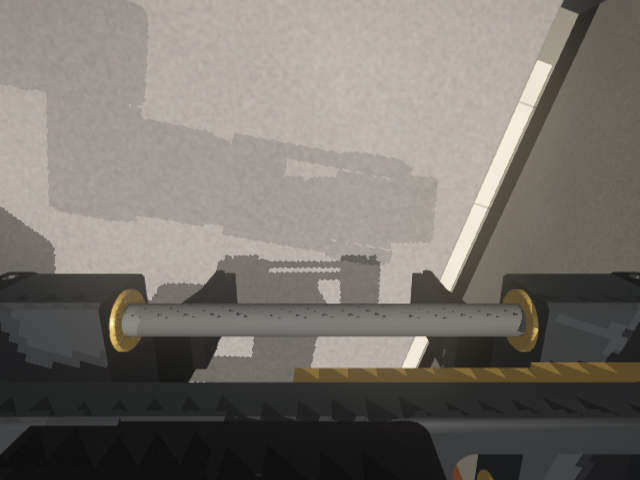

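The top view shows the dock with the orange bank near (260,245), the grey box with its slot near (346,227), and the dial near (440,232). I'll zoom in on each.

```bash
cat > h.py <<'E'
from rig import robot, eyes, ticket
import cv2,numpy as np
from scipy.spatial.transform import Rotation as Ro
def cam(n):
    p=eyes.camera_params(n); R=cv2.Rodrigues(np.array(p["rvec"]))[0]; t=np.array(p["tvec"]).ravel(); return np.array(p["K"]),R,t
def ray(c,uv):
    K,R,t=c; d=R.T@np.linalg.solve(K,np.array([uv[0],uv[1],1.])); return -R.T@t,d/np.linalg.norm(d)
def onz(c,uv,z):
    o,d=ray(c,uv); return o+d*(z-o[2])/d[2]
def tri(cs,uvs):
    A=np.zeros((3,3));b=np.zeros(3); rs=[ray(c,u) for c,u in zip(cs,uvs)]
    for o,d in rs:
        P=np.eye(3)-np.outer(d,d);A+=P;b+=P@o
    x=np.linalg.solve(A,b); return x,[np.linalg.norm((np.eye(3)-np.outer(d,d))@(x-o)) for o,d in rs]
def proj(c,X):
    K,R,t=c; p=K@(R@np.array(X)+t); return p[:2]/p[2]
E
python3 - <<'E'
import cv2
for n,rs in {"top":[(225,210,75,80),(305,160,80,105),(410,205,70,55)],"scene":[(375,255,90,95),(235,215,130,140),(170,215,70,60)]}.items():
    im=cv2.imread(f"pics/{n}0.png")
    import numpy as np
    tiles=[cv2.resize(im[y:y+h,x:x+w],None,fx=400/w*.66,fy=400/w*.66,interpolation=cv2.INTER_CUBIC) for x,y,w,h in rs]
    H=max(t.shape[0] for t in tiles); tiles=[cv2.copyMakeBorder(t,0,H-t.shape[0],0,0,0) for t in tiles]
    cv2.imwrite(f"pics/{n}_z.png",np.hstack(tiles))
E
```

```text
(no output)
```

View pics/top_z.png

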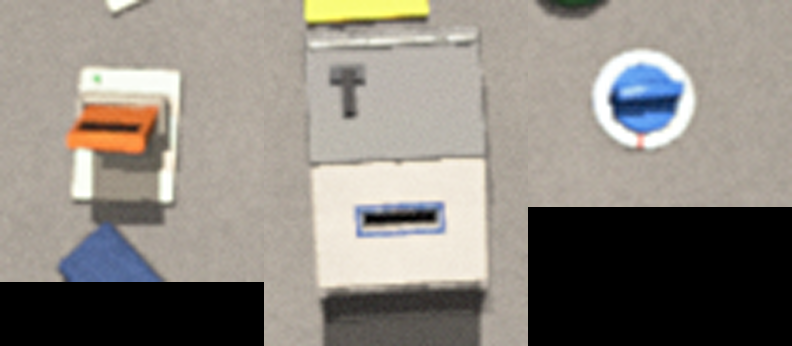

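View pics/scene_z.png

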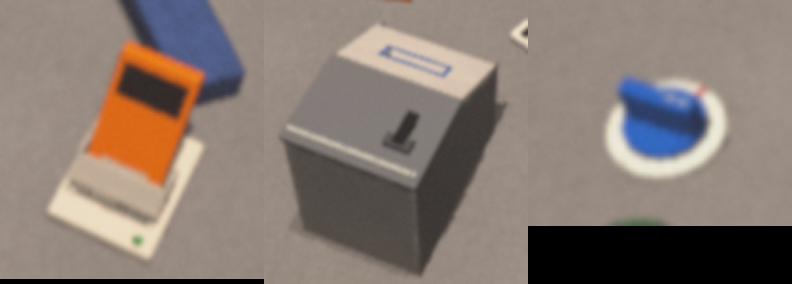

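```bash
python3 - <<'E'
from h import *
T=cam("top");S=cam("scene")
o=robot.get_obs();R=Ro.from_quat(o["tool_rot"]).as_matrix();print("tool axes\n",R.round(3))
W=cam("wrist"); print("cam in tool",R.T@(-W[1].T@W[2]-o["position"]), "cam axes in tool\n",(R.T@W[1].T).round(3))
g=lambda z:[f(z) for f in ()]
# top zoom scale
def tz(x,y,ox,oy,w,off): s=264/w; return (ox+(x-off)/s, oy+y/s)
dk=lambda x,y:tz(x,y,225,210,75,0); bx=lambda x,y:tz(x,y,305,160,80,264); dl=lambda x,y:tz(x,y,410,205,70,528)
for nm,p,z in [("dock FL",dk(79,68),.01),("FR",dk(181,70),.01),("BL",dk(73,198),.01),("BR",dk(173,203),.01),("tailL",dk(68,145),.14),("tailR",dk(148,150),.14)]: print(nm,onz(T,p,z).round(4))
for nm,p in [("slotTL",bx(356,206)),("TR",bx(444,205)),("BR",bx(443,234)),("BL",bx(356,236))]: print(nm,onz(T,p,.17).round(4))
for nm,p in [("dial l",dl(592,98)),("r",dl(696,98)),("t",dl(643,48)),("b",dl(643,152)),("mark",dl(640,142))]: print(nm,onz(T,p,.006).round(4))
E
```

```text
tool axes
 [[-0.951 -0.     0.31 ]
 [-0.31   0.002 -0.951]
 [-0.    -1.    -0.002]]
cam in tool [-0.0714354  -0.13658011 -0.00072662] cam axes in tool
 [[-0.001  0.965  0.26 ]
 [ 0.    -0.26   0.965]
 [ 1.     0.001 -0.   ]]
dock FL [0.6059 0.3168 0.01  ]
FR [0.6047 0.2247 0.01  ]
BL [0.4873 0.3179 0.01  ]
BR [0.4835 0.2285 0.01  ]
tailL [0.5119 0.3024 0.14  ]
tailR [0.5082 0.2354 0.14  ]
slotTL [0.5932 0.0427 0.17  ]
TR [ 0.5946 -0.0347  0.17  ]
BR [ 0.5686 -0.0339  0.17  ]
BL [0.5663 0.0424 0.17  ]
dial l [ 0.6052 -0.2523  0.006 ]
r [ 0.6057 -0.3393  0.006 ]
t [ 0.6485 -0.2959  0.006 ]
b [ 0.5593 -0.294   0.006 ]
mark [ 0.5678 -0.2917  0.006 ]
```

```bash
cat >> h.py <<'E'
def frame(y,z):
    y=np.array(y,float);y/=np.linalg.norm(y);z=np.array(z,float);z-=y*(z@y);z/=np.linalg.norm(z);return np.c_[np.cross(y,z),y,z]
def plan(way,claw,o=None,dec=3):
    """way: list of (pos,R,maxstep m)"""
    o=o or robot.get_obs(); p=np.array(o["position"]);R=Ro.from_quat(o["tool_rot"])
    rows=[]
    for P,Rt,ms in way:
        Rt=Ro.from_matrix(Rt);dp=np.array(P)-p;rv=(R.inv()*Rt).as_rotvec()
        n=max(1,int(np.ceil(np.linalg.norm(dp)/ms-.02)),int(np.ceil(np.degrees(np.linalg.norm(rv))/7.1)))
        P=np.array(P)
        for k in range(n):
            tgt=p+dp/(1)*(1/n) if k==0 else None
            remaining=(P-p)/(n-k); rr=(R.inv()*Rt).as_rotvec()/(n-k)
            s=np.round(R.inv().apply(remaining)/.1,dec); a=np.round(rr/np.pi,4)
            rows.append([claw,*s.tolist(),*a.tolist()]); p=p+R.apply(s*.1); R=R*Ro.from_rotvec(a*np.pi)
        
    s="[" + ",".join("["+",".join(f"{v+0:g}" for v in r)+"]" for r in rows)+"]"
    print(len(rows),s); print("end",p.round(4),R.as_matrix().round(3).tolist())
def save(n,name):
    c=cam(n); im=eyes.camera(n); cv2.imwrite(f"pics/{name}.png",im[:,:,::-1]); np.savez(f"pics/{name}.npz",K=c[0],R=c[1],t=c[2]); return c,im
def load(name):
    d=np.load(f"pics/{name}.npz"); return (d["K"],d["R"],d["t"]),cv2.imread(f"pics/{name}.png")
E
python3 - <<'E'
from h import *
plan([([.6,-.367,.23],frame([0,0,-1],[1,0,0]),.0415)],1)
print(onz(cam("top"),(502,225),.08))
E
```

```text
12 [[1,-0.381,0.014,-0.075,0,-0.0333,0],[1,-0.386,0.014,-0.035,0,-0.0333,0],[1,-0.388,0.014,0.006,0,-0.0333,0],[1,-0.385,0.014,0.046,0,-0.0333,-0.0001],[1,-0.378,0.014,0.087,0,-0.0333,0],[1,-0.367,0.014,0.125,0,-0.0333,-0.0001],[1,-0.352,0.014,0.163,0.0001,-0.0333,-0.0001],[1,-0.333,0.014,0.199,0.0001,-0.0333,0],[1,-0.31,0.014,0.233,0,-0.0333,0],[1,-0.284,0.014,0.264,0,-0.0334,-0.0001],[1,-0.255,0.014,0.292,0.0001,-0.0333,-0.0001],[1,-0.224,0.015,0.317,0.0001,-0.0334,0]]
end [ 0.6   -0.367  0.23 ] [[0.0, 0.0, 1.0], [-1.0, -0.0, 0.0], [0.0, -1.0, 0.0]]
[ 0.60925826 -0.47013224  0.08      ]
```

Emit:
play_rows([
  [1, -0.38, 0.014, -0.075, 0, -0.0333, 0],
  [1, -0.386, 0.014, -0.035, 0, -0.0333, 0],
  [1, -0.388, 0.014, 0.006, 0, -0.0333, 0],
  [1, -0.385, 0.014, 0.046, 0, -0.0333, 0],
  [1, -0.378, 0.014, 0.087, 0, -0.0333, 0],
  [1, -0.367, 0.014, 0.125, 0, -0.0333, 0],
  [1, -0.352, 0.014, 0.163, 0, -0.0333, 0],
  [1, -0.333, 0.014, 0.2, 0, -0.0333, 0],
  [1, -0.31, 0.014, 0.233, 0, -0.0333, 0],
  [1, -0.284, 0.014, 0.264, 0, -0.0333, 0],
  [1, -0.255, 0.014, 0.292, 0, -0.0333, 0],
  [1, -0.224, 0.015, 0.317, 0, -0.0333, 0],
])

```text
time: 1.15
position: [0.6014, -0.3663, 0.2302]
tool_rot: [0.501, -0.499, 0.499, -0.501]
ft_force: [-0.1, -0.3, -0.3]
grip_width: 0.087
```

```bash
python3 - <<'E'
from h import *
o=robot.get_obs();print(o["time"],o["position"],o["q"].round(3),Ro.from_quat(o["tool_rot"]).as_matrix().round(3).tolist())
c,im=save("wrist","dial1"); print(proj(c,[.605,-.296,.006]))
# next: slot view; slot at (.58,.004,.17)
plan([([.5,-.2,.34],frame([.5,0,-.866],[.866,0,.5]),.0415),([.52,-.07,.34],frame([.5,0,-.866],[.866,0,.5]),.0415)],1)
E
```

```text
1.15 [ 0.60141308 -0.36626868  0.23016568] [-0.705  0.656  1.23  -0.     1.257 -0.71 ] [[0.005, -0.001, 1.0], [-1.0, 0.001, 0.005], [-0.001, -1.0, -0.001]]
[327.44010206 145.19893741]
10 [[1,-0.272,-0.184,-0.175,0.0274,0.0006,-0.0003],[1,-0.271,-0.199,-0.159,0.0275,0.0007,-0.0003],[1,-0.271,-0.212,-0.142,0.0274,0.0006,-0.0004],[1,-0.27,-0.224,-0.124,0.0275,0.0007,-0.0003],[1,-0.27,-0.234,-0.105,0.0274,0.0006,-0.0004],[1,-0.27,-0.242,-0.086,0.0275,0.0007,-0.0003],[1,-0.325,0.025,0.043,0,0,0],[1,-0.325,0.025,0.043,0,0,0],[1,-0.325,0.025,0.044,0,0,0],[1,-0.325,0.025,0.043,0,0,0]]
end [ 0.52 -0.07  0.34] [[-0.0, 0.5, 0.866], [-1.0, 0.0, -0.0], [-0.0, -0.866, 0.5]]
```

View pics/dial1.png

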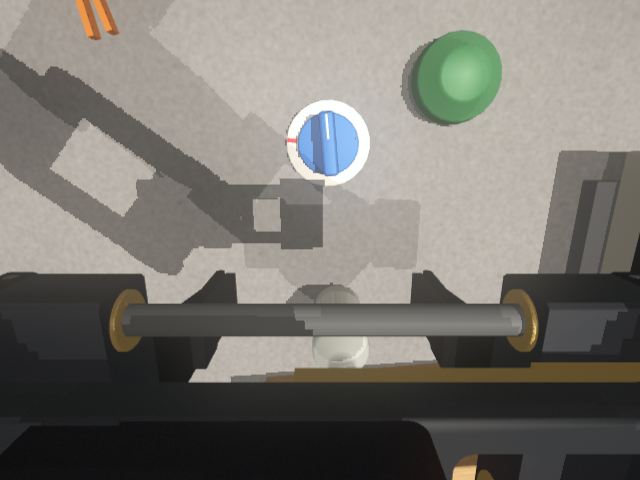

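The wrist view shows the dial at (328,142), the red mark at the left (-x), and the white line at the bar's +y end. So the dial stands about 90° clockwise from zero. Next I'll view the slot.

Emit:
play_rows([
  [1, -0.272, -0.184, -0.175, 0.0274, 0.0006, 0],
  [1, -0.271, -0.2, -0.16, 0.0275, 0.0007, 0],
  [1, -0.271, -0.212, -0.142, 0.0274, 0.0006, 0],
  [1, -0.27, -0.224, -0.124, 0.0275, 0.0007, 0],
  [1, -0.27, -0.234, -0.105, 0.0274, 0.0006, 0],
  [1, -0.27, -0.242, -0.086, 0.0275, 0.0007, 0],
  [1, -0.325, 0.025, 0.043, 0, 0, 0],
  [1, -0.325, 0.025, 0.043, 0, 0, 0],
  [1, -0.325, 0.025, 0.043, 0, 0, 0],
  [1, -0.325, 0.025, 0.043, 0, 0, 0],
])

```text
time: 2.03
position: [0.5155, -0.074, 0.342]
tool_rot: [0.352, -0.359, 0.615, -0.607]
ft_force: [0.3, -1.2, -0.4]
grip_width: 0.0872
```

```bash
python3 - <<'E'
from h import *
o=robot.get_obs();print(o["time"],o["position"],o["q"].round(3),Ro.from_quat(o["tool_rot"]).as_matrix().round(3).tolist())
c,im=save("wrist","slot1"); print(proj(c,[.58,.004,.17]))
cv2.imwrite("pics/slot1z.png",cv2.resize(cv2.imread("pics/slot1.png")[60:260,190:460],None,fx=2.9,fy=2.9,interpolation=cv2.INTER_CUBIC))
E
```

```text
2.0333 [ 0.51550948 -0.07404814  0.34203156] [-0.484  0.109  1.911  0.366  0.686 -0.703] [[-0.014, 0.495, 0.869], [-1.0, -0.004, -0.014], [-0.003, -0.869, 0.495]]
[288.86592934 135.65637412]
```

View pics/slot1.png

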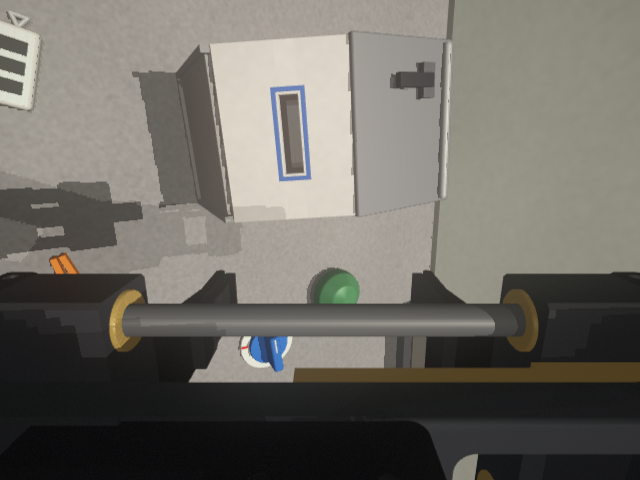

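View pics/slot1z.png

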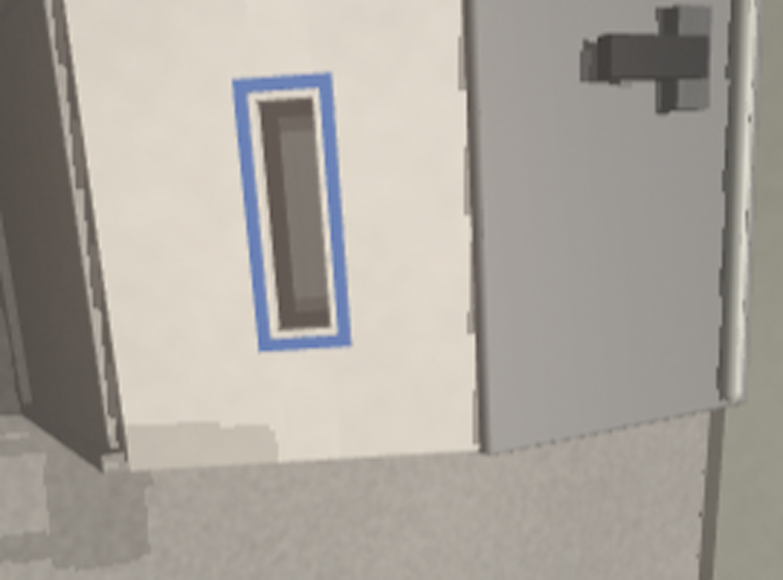

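```bash
cat >> h.py <<'E'
def onplane(c,uv,p0,n):
    o,d=ray(c,uv); return o+d*((np.array(p0)-o)@n)/(d@n)
def slotmeas(name,roi):
    c,im=load(name); x0,y0,x1,y1=roi
    hsv=cv2.cvtColor(im,cv2.COLOR_BGR2HSV); m=cv2.inRange(hsv,(100,90,60),(125,255,255)); mm=np.zeros_like(m); mm[y0:y1,x0:x1]=m[y0:y1,x0:x1]
    cs,hier=cv2.findContours(mm,cv2.RETR_CCOMP,cv2.CHAIN_APPROX_NONE)
    outs=[]
    for k in sorted(range(len(cs)),key=lambda k:-cv2.contourArea(cs[k]))[:2]:
        psi=0.02; c0=np.array([.58,0,.17])
        for _ in range(8):
            n=np.array([-np.cos(psi)*.5,-np.sin(psi)*.5,np.cos(np.pi/6)])
            uy=np.array([-np.sin(psi),np.cos(psi),0]); ux=np.cross(uy,n)
            P=np.array([onplane(c,q[0]+0.0,c0,n) for q in cs[k]]); ab=np.c_[(P-c0)@ux,(P-c0)@uy]
            r=cv2.minAreaRect((ab*1000).astype(np.float32)); b=cv2.boxPoints(r)/1000
            e=[b[(i+1)%4]-b[i] for i in range(4)]; L=max(e,key=np.linalg.norm); L=L if L[1]>0 else -L
            psi_new=np.arctan2(*(-(L[0]*ux+L[1]*uy)[:2]*[1,-1])); 
            cen=c0+ux*r[0][0]/1000+uy*r[0][1]/1000; cen=onplane(c,proj(c,cen),[0,0,.17],np.array([0,0,1.])); c0=cen; psi=psi_new
        print(cv2.contourArea(cs[k]),"cen",c0.round(4),"yaw deg",np.degrees(psi).round(2),"size",np.round(r[1],1))
E
python3 - <<'E'
from h import *
slotmeas("slot1",(255,70,330,195))
E
```

```text
2864.0 cen [0.5818 0.0049 0.17  ] yaw deg 3.31 size [27.9 77.6]
2298.0 cen [0.5818 0.0047 0.17  ] yaw deg 3.35 size [23.8 73.8]
```

```bash
python3 - <<'E'
from h import *
F=frame([.423,0,-.906],[.906,0,.423])
plan([([.462,.17,.27],F,.0415),([.462,.198,.25],F,.0415),([.462,.198,.25],F,.0415)],1)
E
```

```text
9 [[1,-0.338,0.053,-0.12,-0.0036,-0.0005,-0.0002],[1,-0.339,0.054,-0.119,-0.0036,-0.0005,-0.0002],[1,-0.339,0.055,-0.117,-0.0036,-0.0005,-0.0001],[1,-0.339,0.056,-0.116,-0.0036,-0.0005,-0.0002],[1,-0.339,0.057,-0.115,-0.0036,-0.0005,-0.0001],[1,-0.34,0.058,-0.114,-0.0035,-0.0006,-0.0002],[1,-0.34,0.06,-0.113,-0.0036,-0.0005,-0.0001],[1,-0.28,0.181,-0.084,0,0,0],[1,0,0,0,0,0,0]]
end [0.462 0.198 0.25 ] [[-0.0, 0.423, 0.906], [-1.0, 0.0, -0.0], [-0.0, -0.906, 0.423]]
```

Emit:
play_rows([
  [1, -0.34, 0.055, -0.12, -0.0036, -0.0005, 0],
  [1, -0.34, 0.055, -0.12, -0.0036, -0.0005, 0],
  [1, -0.34, 0.055, -0.117, -0.0036, -0.0005, 0],
  [1, -0.34, 0.056, -0.116, -0.0036, -0.0005, 0],
  [1, -0.34, 0.057, -0.115, -0.0036, -0.0005, 0],
  [1, -0.34, 0.058, -0.114, -0.0036, -0.0006, 0],
  [1, -0.34, 0.06, -0.113, -0.0036, -0.0005, 0],
  [1, -0.28, 0.18, -0.084, 0, 0, 0],
  [1, 0, 0, 0, 0, 0, 0],
])

```text
time: 2.83
position: [0.4623, 0.1949, 0.2461]
tool_rot: [-0.382, 0.38, -0.595, 0.596]
ft_force: [-0.0, 0.3, -0.1]
grip_width: 0.087
```

```bash
python3 - <<'E'
from h import *
o=robot.get_obs();print(o["time"],o["position"],o["q"].round(3),np.abs(o["joint_velocities"]).max(),Ro.from_quat(o["tool_rot"]).as_matrix().round(3).tolist())
c,im=save("wrist","dock1"); print(proj(c,[.51,.269,.139]))
E
```

```text
2.8333 [0.46228726 0.19488808 0.24608152] [ 0.231  0.268  2.007 -0.223  0.454  0.408] 0.17001101544160646 [[0.003, 0.42, 0.908], [-1.0, -0.001, 0.004], [0.003, -0.908, 0.42]]
[321.75351053 139.9686678 ]
```

View pics/dock1.png

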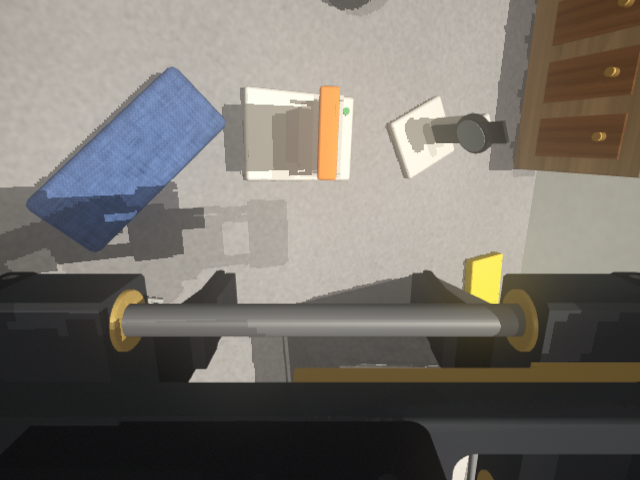

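```bash
cat >> h.py <<'E'
def tailmeas(name,roi,c0,n,zfix=None):
    c,im=load(name); x0,y0,x1,y1=roi
    hsv=cv2.cvtColor(im,cv2.COLOR_BGR2HSV); m=cv2.inRange(hsv,(5,150,120),(18,255,255)); mm=np.zeros_like(m); mm[y0:y1,x0:x1]=m[y0:y1,x0:x1]
    cs,_=cv2.findContours(mm,cv2.RETR_EXTERNAL,cv2.CHAIN_APPROX_NONE); k=max(cs,key=cv2.contourArea)
    r=cv2.minAreaRect(k); bp=cv2.boxPoints(r); n=np.array(n)/np.linalg.norm(n)
    P=np.array([onplane(c,q,c0,n) for q in bp]); print("px",np.round(r[0],1),np.round(r[1],1)); print(P.round(4),"cen",P.mean(0).round(4))
    e=[P[(i+1)%4]-P[i] for i in range(4)]; l=[np.linalg.norm(v) for v in e]; print("len",np.round(l,4)); L=e[int(np.argmax(l))]; L=L*np.sign(L[1]); print("long dir",(L/np.linalg.norm(L)).round(4)); return P.mean(0)
E
python3 - <<'E'
from h import *
tailmeas("dock1",(300,70,350,195),[.51,.269,.139],[-.4226,0,.9063])
c,_=load("dock1")
for p in [(244,88),(244,179),(349,180),(353,98)]: print(onz(c,p,.01).round(4))
cv2.imwrite("pics/dock1z.png",cv2.resize(cv2.imread("pics/dock1.png")[70:200,230:370],None,fx=4.5,fy=4.5,interpolation=cv2.INTER_CUBIC))
E
```

```text
px [328.  132.8] [17.5 92.4]
[[0.5072 0.2423 0.1377]
 [0.5096 0.3036 0.1388]
 [0.5202 0.3032 0.1438]
 [0.5185 0.2419 0.143 ]] cen [0.5138 0.2728 0.1408]
len [0.0614 0.0117 0.0614 0.0125]
long dir [0.0279 0.9995 0.013 ]
[0.487  0.3174 0.01  ]
[0.4823 0.2314 0.01  ]
[0.6037 0.2258 0.01  ]
[0.6063 0.3148 0.01  ]
```

View pics/dock1z.png

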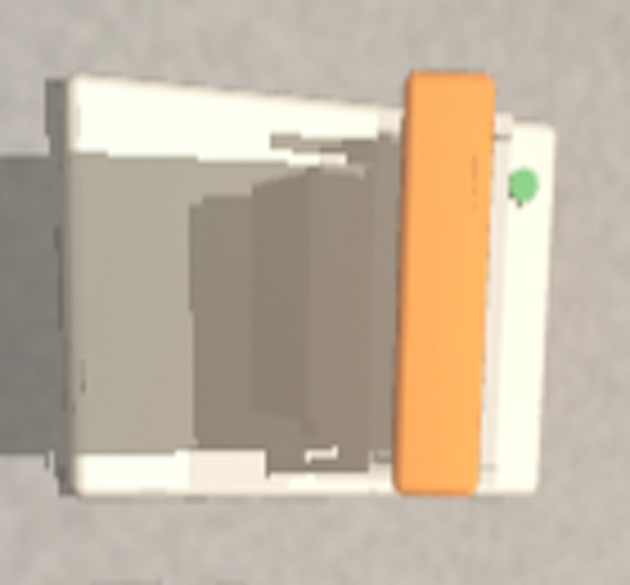

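```bash
cat >> h.py <<'E'
def axes(psi,tilt):
    p=np.radians(psi);t=np.radians(tilt); bz=np.array([-np.sin(t)*np.cos(p),-np.sin(t)*np.sin(p),np.cos(t)]); by=np.array([-np.sin(p),np.cos(p),0]); bx=np.cross(by,bz); return bx,by,bz
def toolF(psi,tilt):
    bx,by,bz=axes(psi,tilt); return frame(-bz,bx)
E
python3 - <<'E'
from h import *
tail=np.array([.514,.2728,.1405]); F=toolF(-1.9,25); bz=axes(-1.9,25)[2]
plan([(tail+.055*bz,F,.04),(tail+.035*bz,F,.02),(tail-.010*bz,F,.016),(tail-.010*bz,F,.02)],1)
E
```

```text
8 [[1,-0.268,0.21,0.006,0.0003,0.0036,-0.0013],[1,-0.268,0.209,0.003,0.0003,0.0036,-0.0013],[1,-0.27,0.208,0,0.0002,0.0036,-0.0013],[1,0,0.2,0,0,0,0],[1,0,0.15,0,0,0,0],[1,0,0.15,0,0,0,0],[1,0,0.15,0,0,0,0],[1,0,0,0,0,0,0]]
end [0.5183 0.2727 0.1315] [[-0.033, 0.422, 0.906], [-0.999, -0.014, -0.03], [0.0, -0.906, 0.423]]
```

Emit:
play_rows([
  [1, -0.268, 0.21, 0.006, 0.0003, 0.0036, -0.0013],
  [1, -0.268, 0.209, 0.003, 0.0003, 0.0036, -0.0013],
  [1, -0.27, 0.208, 0, 0.0002, 0.0036, -0.0013],
  [1, 0, 0.2, 0, 0, 0, 0],
  [1, 0, 0, 0, 0, 0, 0],
  [1, 0, 0, 0, 0, 0, 0],
])

```text
time: 3.38
position: [0.5015, 0.2699, 0.1739]
tool_rot: [0.372, -0.387, 0.609, -0.585]
ft_force: [-0.8, -0.4, 0.2]
grip_width: 0.0868
```

```bash
python3 - <<'E'
from h import *
o=robot.get_obs();print(np.abs(o["joint_velocities"]).max())
tail=np.array([.514,.2728,.1405]); F=toolF(-1.9,25); bz=axes(-1.9,25)[2]
print(o["position"]-(tail+.035*bz), (Ro.from_matrix(F).inv()*Ro.from_quat(o["tool_rot"])).as_rotvec(degrees=True))
c,im=save("wrist","dock2")
plan([(tail-.010*bz,F,.016),(tail-.010*bz,F,.02)],1)
E
```

```text
0.04270075337598757
[ 0.0023327  -0.00342029  0.00165983] [ 0.11562504  0.34497542 -0.17694167]
4 [[1,-0.011,0.154,-0.012,-0.0004,-0.0007,0.0003],[1,-0.012,0.154,-0.012,-0.0004,-0.0007,0.0002],[1,-0.011,0.155,-0.011,-0.0003,-0.0007,0.0003],[1,0,0,0,0,0,0]]
end [0.5182 0.2727 0.1314] [[-0.033, 0.422, 0.906], [-0.999, -0.014, -0.03], [-0.0, -0.906, 0.423]]
```

View pics/dock2.png

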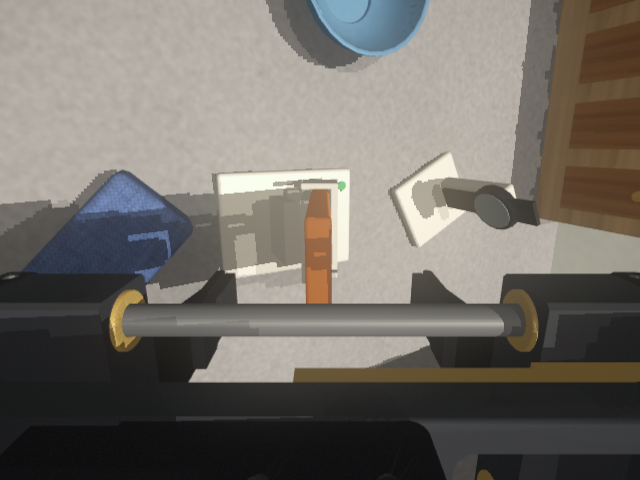

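The bank sits centred between the open jaws (x≈320) and lies along the approach axis. Descending to grip.

Emit:
play_rows([
  [1, -0.011, 0.154, -0.012, -0.0004, -0.0007, 0.0003],
  [1, -0.012, 0.154, -0.012, -0.0004, -0.0007, 0.0002],
  [1, -0.011, 0.155, -0.011, -0.0003, -0.0007, 0.0003],
  [1, 0, 0, 0, 0, 0, 0],
  [1, 0, 0, 0, 0, 0, 0],
])

```text
time: 3.85
position: [0.5184, 0.273, 0.1321]
tool_rot: [0.373, -0.386, 0.606, -0.587]
ft_force: [-0.4, -0.1, 1.1]
grip_width: 0.0869
```

```bash
python3 - <<'E'
from h import *
o=robot.get_obs();print(o["position"],o["ft_force"])
tail=np.array([.514,.2728,.1405]); F=toolF(-1.9,25); bz=axes(-1.9,25)[2]
print(o["position"]-(tail-.010*bz), (Ro.from_matrix(F).inv()*Ro.from_quat(o["tool_rot"])).as_rotvec(degrees=True), (o["position"]-tail)@F)
c,im=save("wrist","dock3")
E
```

```text
[0.51837479 0.27295173 0.13210189] [-0.42269275 -0.07782586  1.08890182]
[0.00015094 0.00029185 0.00066496] [0.07038739 0.00510806 0.03515413] [-0.00029669  0.009457    0.00040898]
```

View pics/dock3.png

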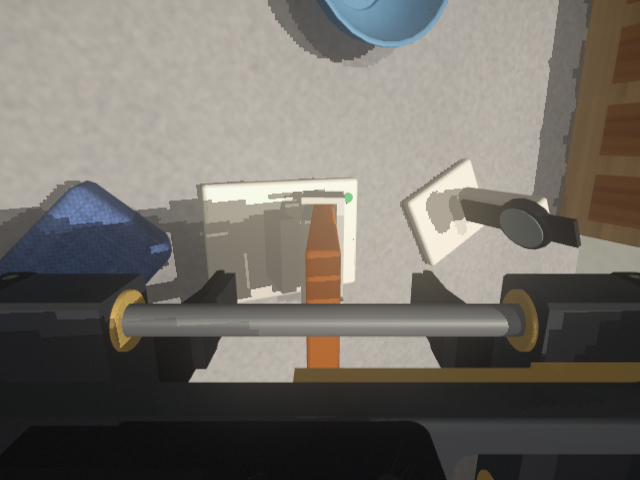

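```bash
python3 - <<'E'
from h import *
c,im=load("dock3"); bx,by,bz=axes(-1.9,25)
tail=np.array([.514,.2728,.1405])
for d in (0,-.01,-.02,-.04,-.12): print(d,proj(c,tail+.032*by+d*bz).round(1),proj(c,tail-.032*by+d*bz).round(1))
cv2.imwrite("pics/dock3z.png",cv2.resize(im[180:380,240:400],None,fx=3,fy=3,interpolation=cv2.INTER_CUBIC))
E
```

```text
0 [322.5 253. ] [322.5 396.3]
-0.01 [322.6 245.6] [322.6 381. ]
-0.02 [322.6 239.2] [322.6 367.4]
-0.04 [322.7 228.5] [322.7 344.5]
-0.12 [322.8 202.2] [322.8 286.1]
```

View pics/dock3z.png

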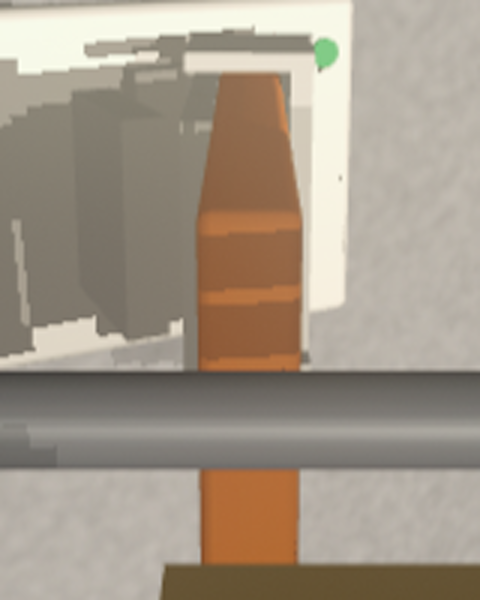

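The tail edge is at row ~251, against 253 predicted, and the columns are centred. Closing the jaws.

Emit:
play_rows([
  [0, 0, 0, 0, 0, 0, 0],
  [0, 0, 0, 0, 0, 0, 0],
  [0, 0, 0, 0, 0, 0, 0],
  [0, 0, 0, 0, 0, 0, 0],
  [0, 0, 0, 0, 0, 0, 0],
  [0, 0, 0, 0, 0, 0, 0],
  [0, 0, 0, 0, 0, 0, 0],
  [0, 0, 0, 0, 0, 0, 0],
], grip_force=40)

```text
time: 4.57
position: [0.5183, 0.2742, 0.1311]
tool_rot: [0.373, -0.386, 0.606, -0.587]
ft_force: [-0.4, -0.0, 1.2]
grip_width: 0.0413
```

Emit:
play_rows([
  [0, 0, 0, 0, 0, 0, 0],
  [0, 0, 0, 0, 0, 0, 0],
  [0, 0, 0, 0, 0, 0, 0],
  [0, 0, 0, 0, 0, 0, 0],
  [0, 0, 0, 0, 0, 0, 0],
  [0, 0, 0, 0, 0, 0, 0],
  [0, 0, 0, 0, 0, 0, 0],
  [0, 0, 0, 0, 0, 0, 0],
])

```text
time: 5.23
position: [0.5185, 0.2742, 0.1312]
tool_rot: [0.373, -0.386, 0.606, -0.587]
ft_force: [1.1, -0.2, 0.4]
grip_width: 0.0137
```

```bash
python3 - <<'E'
from h import *
o=robot.get_obs();print(o["ft_force"],o["grip_width"],o["position"])
R=Ro.from_quat(o["tool_rot"]).as_matrix(); p=o["position"]
# draw out 110mm along -tool y
plan([(p-.03*R[:,1],R,.01),(p-.12*R[:,1],R,.03)],0)
E
```

```text
[ 1.0640004  -0.20559398  0.44058012] 0.01374914264638468 [0.51847482 0.27421589 0.1311904 ]
6 [[0,0,-0.1,0,0,0,0],[0,0,-0.1,0,0,0,0],[0,0,-0.1,0,0,0,0],[0,0,-0.3,0,0,0,0],[0,0,-0.3,0,0,0,0],[0,0,-0.3,0,0,0,0]]
end [0.4676 0.2757 0.2399] [[-0.031, 0.424, 0.905], [-1.0, -0.012, -0.029], [-0.001, -0.906, 0.424]]
```

Emit:
play_rows([
  [0, 0, -0.1, 0, 0, 0, 0],
  [0, 0, -0.1, 0, 0, 0, 0],
  [0, 0, -0.1, 0, 0, 0, 0],
  [0, 0, -0.3, 0, 0, 0, 0],
  [0, 0, -0.3, 0, 0, 0, 0],
  [0, 0, -0.3, 0, 0, 0, 0],
  [0, 0, 0, 0, 0, 0, 0],
])

```text
time: 5.82
position: [0.4663, 0.2765, 0.2447]
tool_rot: [0.371, -0.385, 0.606, -0.589]
ft_force: [0.2, -0.1, -1.9]
grip_width: 0.0137
```

```bash
python3 - <<'E'
from h import *
o=robot.get_obs();print(o["ft_force"],o["grip_width"],o["position"])
c,im=save("wrist","held1"); T,_=save("top","topheld1")
E
```

```text
[ 0.23661745 -0.14161025 -1.86687621] 0.01371624459590603 [0.46629196 0.27649259 0.2446593 ]
```

View pics/held1.png

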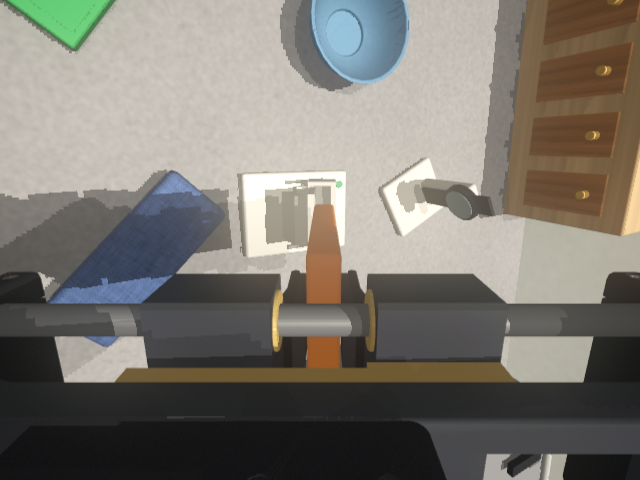

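```bash
python3 - <<'E'
from h import *
c,im=load("held1")
cv2.imwrite("pics/held1z.png",cv2.resize(im[190:300,280:370],None,fx=6,fy=5.4,interpolation=cv2.INTER_CUBIC))
print(im[196:216,323].tolist()); print(im[244:262,323].tolist())
E
```

```text
[[146, 161, 167], [146, 162, 168], [147, 162, 168], [146, 161, 167], [146, 161, 167], [146, 161, 167], [146, 161, 167], [138, 157, 168], [117, 142, 170], [102, 132, 171], [103, 133, 171], [101, 132, 170], [102, 133, 170], [101, 132, 170], [102, 132, 170], [101, 132, 170], [100, 130, 169], [100, 130, 169], [100, 130, 169], [99, 130, 169]]
[[84, 115, 156], [84, 114, 156], [83, 113, 155], [83, 113, 155], [82, 112, 155], [81, 112, 155], [81, 111, 154], [80, 110, 154], [79, 110, 154], [79, 111, 157], [79, 113, 161], [79, 114, 164], [78, 114, 165], [78, 114, 166], [78, 114, 166], [77, 114, 166], [76, 113, 166], [76, 113, 166]]
```

View pics/held1z.png

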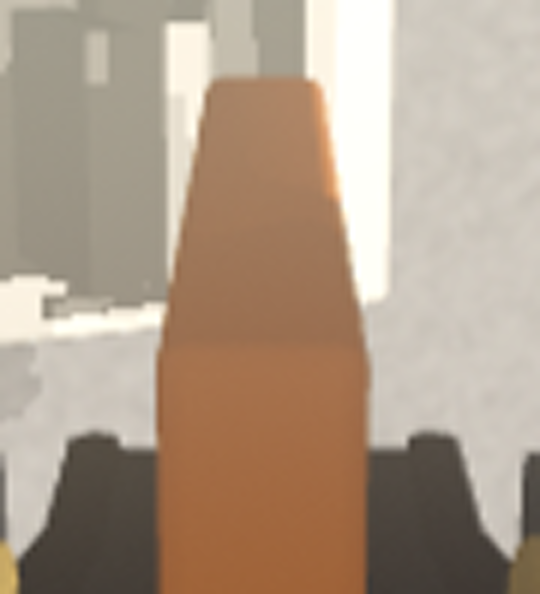

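```bash
python3 - <<'E'
from h import *
from scipy.optimize import fsolve
c,im=load("held1")
o=robot.get_obs();R=Ro.from_quat(o["tool_rot"]).as_matrix();p=o["position"]
pr=lambda x,y,z=0:proj(c,p+R@np.array([x,y,z]))
print(fsolve(lambda u:[pr(-.032+u[0],u[1])[1]-253.3,pr(-.032+u[0],u[1]+.12)[1]-203.8],[0,-.01]))
for rt,rl in((252.5,203.8),(254,203.8),(253.3,203.3),(253.3,204.3)): print(rt,rl,fsolve(lambda u:[pr(-.032+u[0],u[1])[1]-rt,pr(-.032+u[0],u[1]+.12)[1]-rl],[0,-.01]).round(4))
print(pr(-.032,-.0095),pr(-.032,.1105))
# columns: expected vs seen
for y in(-.0095,.1105): print(pr(-.032,y,-.007),pr(-.032,y,.007))
for r in (206,212,220,230,240,250):
    row=im[r,295:355].astype(int); m=(row[:,2]-row[:,0])>55; i=np.where(m)[0]+295; print(r,i.min(),i.max(),(i.min()+i.max())/2)
E
```

```text
[ 0.00140366 -0.00743454]
252.5 203.8 [ 0.0018 -0.0052]
254 203.8 [ 0.0011 -0.0094]
253.3 203.3 [ 0.0006 -0.0099]
253.3 204.3 [ 0.0022 -0.005 ]
[320.71921804 251.44356076] [321.37250583 202.33405599]
[302.71943058 251.45554369] [338.71268506 251.43158203]
[311.63946602 202.33587164] [331.10369729 202.33224068]
206 315 333 324.0
212 313 334 323.5
220 312 335 323.5
230 310 336 323.0
240 309 337 323.0
250 307 339 323.0
```

```bash
cat >> h.py <<'E'
def slotpose(h,s=(.580,.0049,.17),psi=3.3,e=(.0014,.1115,0)):
    F=toolF(psi,30); n=axes(psi,30)[2]; return np.array(s)+h*n-F@np.array(e),F
E
python3 - <<'E'
from h import *
P,F=slotpose(.06); P2,_=slotpose(.02)
print(P,P2)
plan([([P[0],.2,P[2]],F,.04),(P,F,.0415),(P2,F,.02),(P2,F,.02),(P2,F,.02)],0)
E
```

```text
[0.4943116  0.00136156 0.31852336] [0.51427844 0.00251284 0.28388234]
12 [[0,0.249,-0.192,0.2,0.009,-0.0084,0.0042],[0,0.252,-0.189,0.199,0.009,-0.0084,0.0042],[0,0.255,-0.187,0.198,0.009,-0.0083,0.0041],[0,0.397,-0.011,-0.02,0,0,0],[0,0.396,-0.011,-0.02,0,0,0],[0,0.397,-0.012,-0.02,0,0,0],[0,0.396,-0.011,-0.02,0,0,0],[0,0.397,-0.012,-0.019,0,0,0],[0,0,0.2,0,0,0,0],[0,0,0.2,0,0,0,0],[0,0,0,0,0,0,0],[0,0,0,0,0,0,0]]
end [0.5143 0.0025 0.2839] [[0.057, 0.499, 0.865], [-0.998, 0.029, 0.05], [0.0, -0.866, 0.5]]
```

Emit:
play_rows([
  [0, 0.249, -0.192, 0.2, 0.009, -0.0084, 0.0042],
  [0, 0.252, -0.189, 0.199, 0.009, -0.0084, 0.0042],
  [0, 0.255, -0.187, 0.198, 0.009, -0.0083, 0.0041],
  [0, 0.397, -0.011, -0.02, 0, 0, 0],
  [0, 0.396, -0.011, -0.02, 0, 0, 0],
  [0, 0.397, -0.012, -0.02, 0, 0, 0],
  [0, 0.396, -0.011, -0.02, 0, 0, 0],
  [0, 0.397, -0.012, -0.02, 0, 0, 0],
  [0, 0, 0.2, 0, 0, 0, 0],
  [0, 0, 0.2, 0, 0, 0, 0],
  [0, 0, 0, 0, 0, 0, 0],
  [0, 0, 0, 0, 0, 0, 0],
])

```text
time: 6.92
position: [0.5138, 0.0074, 0.2802]
tool_rot: [-0.366, 0.346, -0.593, 0.628]
ft_force: [1.0, -0.9, -1.1]
grip_width: 0.014
```

```bash
python3 - <<'E'
from h import *
o=robot.get_obs();print(np.abs(o["joint_velocities"]).max(),o["q"].round(2)); P,F=slotpose(.02)
print((o["position"]-P)@F, (Ro.from_matrix(F).inv()*Ro.from_quat(o["tool_rot"])).as_rotvec(degrees=True))
c,im=save("wrist","ins1")
cv2.imwrite("pics/ins1z.png",cv2.resize(cv2.imread("pics/ins1.png")[150:300,250:400],None,fx=4,fy=4,interpolation=cv2.INTER_CUBIC))
E
```

```text
0.040696753254971706 [-0.3   0.2   2.02  0.39  0.47 -0.67]
[-0.00490905  0.00306304 -0.00203956] [-0.47264247  0.09967762  0.03217045]
```

View pics/ins1z.png

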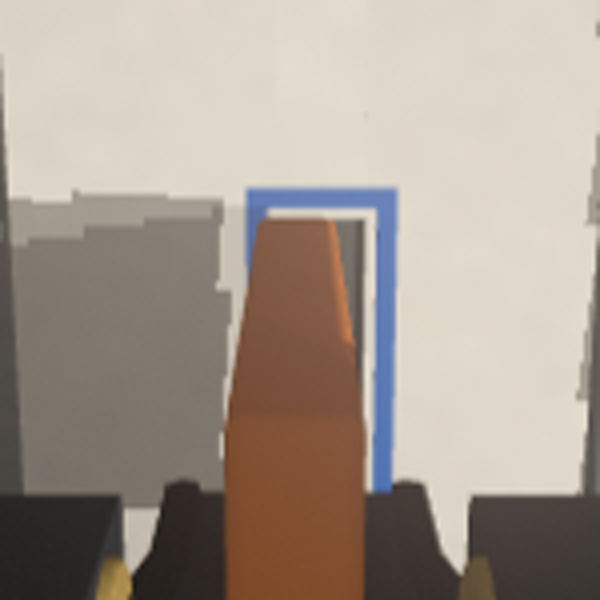

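```bash
cat >> h.py <<'E'
def rel(name,o,bankLR,bankrow,frL,frR,frrow,psi=3.3,e=(.0014,.1115,0),half=.039):
    """relative offset, slot minus bank lower end, in slot axes (x up slope, y), using one picture; bank corners pixel (col,row) of lower end +y edge"""
    c,_=load(name); R=Ro.from_quat(o["tool_rot"]).as_matrix();p=np.array(o["position"])
    bp=p+R@(np.array(e)+[-.032,0,0]); pred=proj(c,bp); obs=np.array([(bankLR[0]+bankLR[1])/2,bankrow]); b=obs-pred
    bx,by,n=axes(psi,30); 
    A=[onplane(c,np.array([u,frrow])-[b[0],0],[.5803,.0049,.17],n) for u in(frL,frR)]
    A2=[onplane(c,np.array([u,frrow])-b,[.5803,.0049,.17],n) for u in(frL,frR)]
    for nm,a in(("colbias only",A),("both",A2)):
        s=(a[0]+a[1])/2-half*by; L=p+R@np.array(e)
        print(nm,"bias",b.round(2),"frame w",np.linalg.norm(a[1]-a[0]).round(4),"slot c",s.round(4),"rel x,y,h",((s-L)@bx).round(4),((s-L)@by).round(4),((s-L)@n).round(4), "edge yaw off deg",np.degrees(np.arcsin((a[1]-a[0])@by/np.linalg.norm(a[1]-a[0]))).round(2))
E
python3 - <<'E'
from h import *
o=robot.get_obs()
rel("ins1",o,(315.5,333.5),204.7,311.5,349.5,196.75)
E
```

```text
colbias only bias [-0.58  1.71] frame w 0.0288 slot c [0.5823 0.0053 0.1712] rel x,y,h 0.0045 -0.0052 -0.0179 edge yaw off deg 0.01
both bias [-0.58  1.71] frame w 0.0288 slot c [0.5822 0.0066 0.1712] rel x,y,h 0.0045 -0.0039 -0.0179 edge yaw off deg 0.01
```

Emit:
play_rows([
  [0, 0.039, 0, 0.036, 0.0026, -0.0005, 0],
  [0, 0, 0, 0, 0, 0, 0],
  [0, 0, 0, 0, 0, 0, 0],
  [0, 0, 0, 0, 0, 0, 0],
  [0, 0, 0, 0, 0, 0, 0],
  [0, 0, 0, 0, 0, 0, 0],
])

```text
time: 7.47
position: [0.5183, 0.0041, 0.2848]
tool_rot: [-0.362, 0.34, -0.596, 0.631]
ft_force: [-0.5, 0.3, -1.4]
grip_width: 0.0138
```

```bash
python3 - <<'E'
from h import *
o=robot.get_obs();print(o["time"],np.abs(o["joint_velocities"]).max()); 
c,im=save("wrist","ins2"); np.save("pics/ins2o.npy",np.r_[o["position"],o["tool_rot"]])
P,F=slotpose(.02,s=(.582,.0049,.17),e=(.0028,.1115,0)); print((o["position"]-P)@F, (Ro.from_matrix(F).inv()*Ro.from_quat(o["tool_rot"])).as_rotvec(degrees=True))
R=Ro.from_quat(o["tool_rot"]).as_matrix(); print("cam in tool",R.T@(-c[1].T@c[2]-o["position"]),(R.T@c[1].T).round(4).tolist())
cv2.imwrite("pics/ins2z.png",cv2.resize(cv2.imread("pics/ins2.png")[170:290,270:390],None,fx=5,fy=5,interpolation=cv2.INTER_CUBIC))
E
```

```text
7.4667 0.00244474215811893
[-7.95933316e-05  2.69921516e-04  2.28639038e-03] [ 0.37720455 -0.11499066 -0.05026654]
cam in tool [-7.17960957e-02 -1.36499056e-01 -4.05007932e-05] [[-0.0006, 0.9657, 0.2595], [0.0005, -0.2595, 0.9657], [1.0, 0.0007, -0.0003]]
```

View pics/ins2z.png

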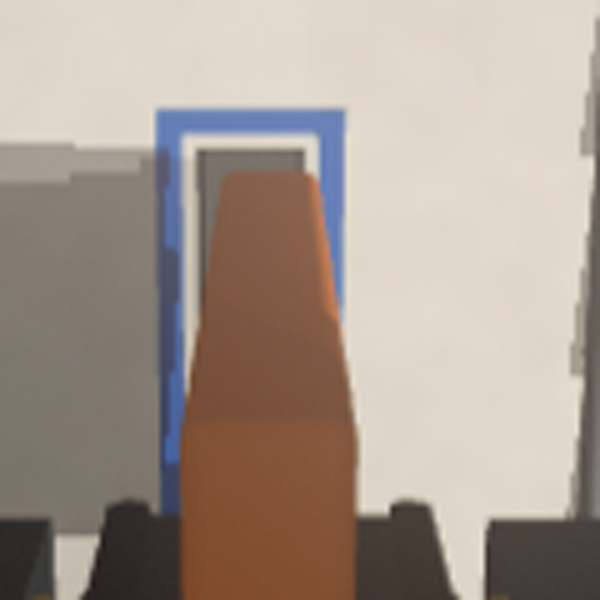

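```bash
python3 - <<'E'
from h import *
a=np.load("pics/ins2o.npy"); o={"position":a[:3],"tool_rot":a[3:]}
rel("ins2",o,(314.4,334),204.4,301,339.2,191.6,e=(.0028,.1115,0))
rel("ins2",o,(314.4,334),204.4,309,331.2,200,e=(.0028,.1115,0),half=.0335)
from scipy.optimize import fsolve
c,_=load("ins2");R=Ro.from_quat(a[3:]).as_matrix()
pr=lambda x,y,z=0:proj(c,a[:3]+R@np.array([x,y,z]))
print(fsolve(lambda u:[pr(-.032+u[0],u[1])[1]-(170+420/5),pr(-.032+u[0],u[1]+.12)[1]-204.4],[0,-.01]))
print(pr(-.03,-.0085),pr(-.03,.1115))
E
```

```text
colbias only bias [ 0.61 -1.  ] frame w 0.029 slot c [0.5815 0.0052 0.1707] rel x,y,h -0.0031 0.0003 -0.0189 edge yaw off deg 0.1
both bias [ 0.61 -1.  ] frame w 0.0291 slot c [0.5816 0.0044 0.1707] rel x,y,h -0.0031 -0.0004 -0.0189 edge yaw off deg 0.1
colbias only bias [ 0.61 -1.  ] frame w 0.017 slot c [0.5816 0.0043 0.1707] rel x,y,h -0.0031 -0.0006 -0.0189 edge yaw off deg 0.1
both bias [ 0.61 -1.  ] frame w 0.017 slot c [0.5816 0.0035 0.1707] rel x,y,h -0.0031 -0.0014 -0.0189 edge yaw off deg 0.1
[ 0.00334297 -0.00099954]
[323.60321628 256.60250847] [323.59270829 204.29362861]
```

Emit:
play_rows([
  [0, 0.013, 0.05, -0.024, -0.0021, 0.0006, 0],
  [0, 0, 0.05, 0, 0, 0, 0],
  [0, 0, 0, 0, 0, 0, 0],
  [0, 0, 0, 0, 0, 0, 0],
  [0, 0, 0, 0, 0, 0, 0],
  [0, 0, 0, 0, 0, 0, 0],
])

```text
time: 8.02
position: [0.5215, 0.0026, 0.2745]
tool_rot: [-0.364, 0.343, -0.595, 0.629]
ft_force: [-0.8, 0.2, -2.5]
grip_width: 0.0139
```

```bash
python3 - <<'E'
from h import *
o=robot.get_obs();print(o["time"],np.abs(o["joint_velocities"]).max()); 
c,im=save("wrist","ins3"); np.save("pics/ins3o.npy",np.r_[o["position"],o["tool_rot"]])
P,F=slotpose(.02,s=(.582,.0049,.17),e=(.0028,.1115,0)); print((o["position"]-P)@F, (Ro.from_matrix(F).inv()*Ro.from_quat(o["tool_rot"])).as_rotvec(degrees=True))
cv2.imwrite("pics/ins3z.png",cv2.resize(cv2.imread("pics/ins3.png")[170:290,270:390],None,fx=5,fy=5,interpolation=cv2.INTER_CUBIC))
E
```

```text
8.0167 0.0018864645226842273
[ 0.00158971  0.01068083 -0.00019034] [-0.03525524  0.03459558 -0.05651721]
```

View pics/ins3z.png

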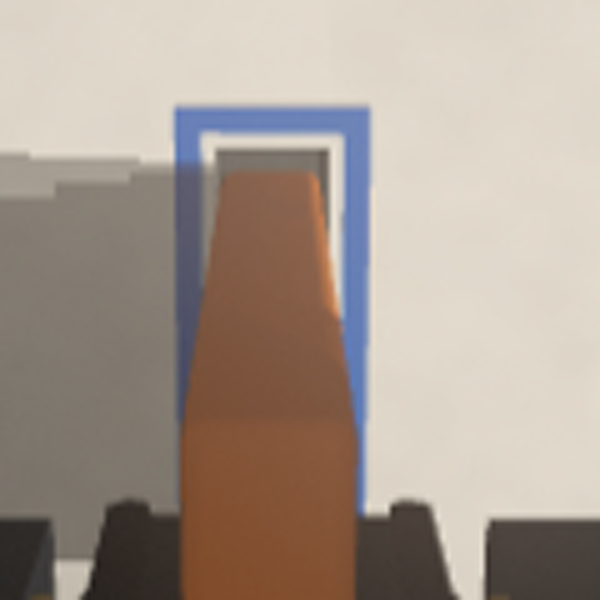

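```bash
python3 - <<'E'
from h import *
a=np.load("pics/ins3o.npy"); o={"position":a[:3],"tool_rot":a[3:]}
rel("ins3",o,(314.4,334),204.2,305,344,191.4,e=(.0021,.1115,0),half=.0397)
rel("ins3",o,(314.4,334),204.2,313.4,336,200,e=(.0021,.1115,0),half=.0335)
E
```

```text
colbias only bias [ 0.58 -0.24] frame w 0.0285 slot c [0.5816 0.0044 0.1707] rel x,y,h 0.0002 0.0005 -0.0085 edge yaw off deg 0.01
both bias [ 0.58 -0.24] frame w 0.0285 slot c [0.5816 0.0042 0.1707] rel x,y,h 0.0002 0.0003 -0.0085 edge yaw off deg 0.01
colbias only bias [ 0.58 -0.24] frame w 0.0166 slot c [0.5817 0.0042 0.1708] rel x,y,h 0.0004 0.0004 -0.0085 edge yaw off deg 0.01
both bias [ 0.58 -0.24] frame w 0.0166 slot c [0.5817 0.0041 0.1708] rel x,y,h 0.0004 0.0002 -0.0085 edge yaw off deg 0.01
```

Emit:
play_rows([
  [0, -0.002, 0.04, 0.003, 0, 0, 0],
  [0, 0, 0.04, 0, 0, 0, 0],
  [0, 0, 0.04, 0, 0, 0, 0],
  [0, 0, 0.04, 0, 0, 0, 0],
  [0, 0, 0, 0, 0, 0, 0],
  [0, 0, 0, 0, 0, 0, 0],
])

```text
time: 8.57
position: [0.5296, 0.0034, 0.2604]
tool_rot: [-0.364, 0.344, -0.595, 0.629]
ft_force: [-0.5, 0.0, -1.9]
grip_width: 0.0136
```

```bash
python3 - <<'E'
from h import *
o=robot.get_obs();print(o["time"],np.abs(o["joint_velocities"]).max(),o["ft_force"],o["moment"]); 
c,im=save("wrist","ins4"); 
P,F=slotpose(0,s=(.5817,.0042,.1707),e=(.0021,.1115,0)); print((o["position"]-P)@F, (Ro.from_matrix(F).inv()*Ro.from_quat(o["tool_rot"])).as_rotvec(degrees=True))
cv2.imwrite("pics/ins4z.png",cv2.resize(cv2.imread("pics/ins4.png")[170:290,270:390],None,fx=5,fy=5,interpolation=cv2.INTER_CUBIC))
E
```

```text
8.5667 0.010139323420916078 [-0.45193228  0.04356128 -1.90553884] [0.03378614 0.38766262 0.04178753]
[-7.42322920e-05  7.79947448e-03 -2.44629957e-04] [-0.08281614  0.04032845 -0.03697903]
```

View pics/ins4z.png

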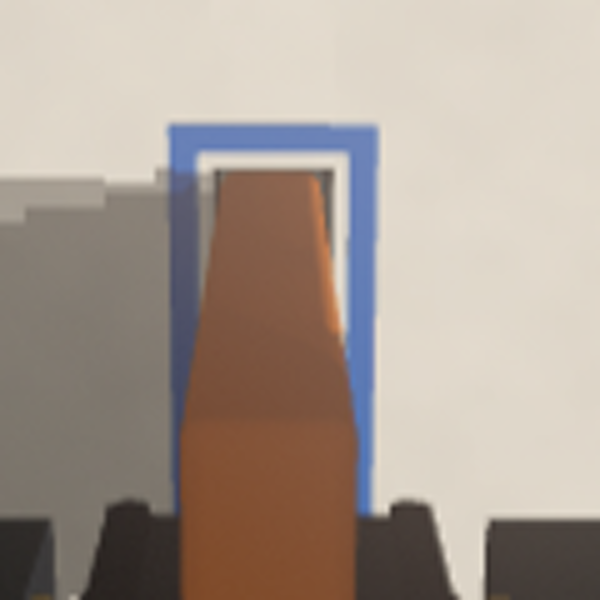

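Emit:
play_rows([
  [0, 0, 0.06, 0.005, 0, 0, 0],
  [0, 0, 0.06, 0, 0, 0, 0],
  [0, 0, 0.06, 0, 0, 0, 0],
  [0, 0, 0.06, 0, 0, 0, 0],
  [0, 0, 0.06, 0, 0, 0, 0],
  [0, 0, 0, 0, 0, 0, 0],
])

```text
time: 9.12
position: [0.5452, 0.0042, 0.2338]
tool_rot: [-0.364, 0.344, -0.594, 0.629]
ft_force: [0.3, 0.2, -1.8]
grip_width: 0.0135
```

```bash
python3 - <<'E'
from h import *
o=robot.get_obs();print(o["time"],np.abs(o["joint_velocities"]).max(),o["ft_force"],o["moment"]); 
P,F=slotpose(0,s=(.5817,.0042,.1707),e=(.0021,.1115,0)); print((o["position"]-P)@F, (Ro.from_matrix(F).inv()*Ro.from_quat(o["tool_rot"])).as_rotvec(degrees=True))
E
```

```text
9.1167 0.021105178624937583 [ 0.30141095  0.21594115 -1.78674025] [-0.07278185  0.38953575  0.01888492]
[-2.67615581e-05  3.86485243e-02 -3.06656769e-05] [-0.13558076  0.05243304 -0.02312349]
```

No lateral force. The bank is about 38 mm in. Continuing.

Emit:
play_rows([
  [0, 0, 0.06, 0, 0, 0, 0],
  [0, 0, 0.06, 0, 0, 0, 0],
  [0, 0, 0.06, 0, 0, 0, 0],
  [0, 0, 0.06, 0, 0, 0, 0],
  [0, 0, 0.06, 0, 0, 0, 0],
  [0, 0, 0, 0, 0, 0, 0],
])

```text
time: 9.62
position: [0.5602, 0.005, 0.208]
tool_rot: [-0.364, 0.344, -0.595, 0.629]
ft_force: [-0.2, 0.4, -1.5]
grip_width: 0.0136
```

```bash
python3 - <<'E'
from h import *
o=robot.get_obs();print(o["time"],np.abs(o["joint_velocities"]).max(),o["ft_force"],o["moment"]); 
P,F=slotpose(0,s=(.5817,.0042,.1707),e=(.0021,.1115,0)); print((o["position"]-P)@F, (Ro.from_matrix(F).inv()*Ro.from_quat(o["tool_rot"])).as_rotvec(degrees=True))
c,im=save("wrist","ins5"); 
cv2.imwrite("pics/ins5z.png",cv2.resize(cv2.imread("pics/ins5.png")[150:310,250:410],None,fx=3.7,fy=3.7,interpolation=cv2.INTER_CUBIC))
E
```

```text
9.6167 0.02760510216973113 [-0.22245543  0.37772993 -1.49320175] [-0.07839429  0.46096578 -0.03064771]
[6.30374790e-05 6.85122326e-02 1.30558268e-04] [-0.10610462  0.05084346 -0.0361843 ]
```

View pics/ins5z.png

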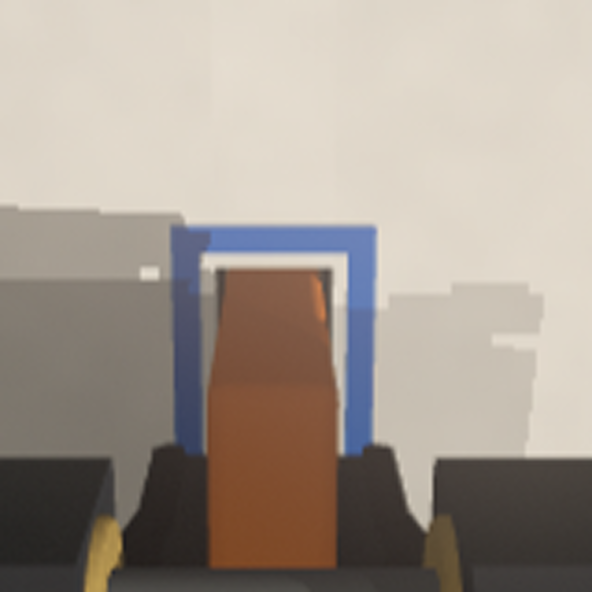

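Emit:
play_rows([
  [0, 0, 0.05, 0, 0, 0, 0],
  [0, 0, 0.04, 0, 0, 0, 0],
  [0, 0, 0.03, 0, 0, 0, 0],
  [0, 0, 0, 0, 0, 0, 0],
  [0, 0, 0, 0, 0, 0, 0],
])

```text
time: 10.08
position: [0.566, 0.0053, 0.1986]
tool_rot: [-0.364, 0.343, -0.595, 0.629]
ft_force: [0.6, -0.1, -1.6]
grip_width: 0.0138
```

```bash
python3 - <<'E'
from h import *
o=robot.get_obs();print(o["time"],np.abs(o["joint_velocities"]).max(),o["ft_force"],o["moment"]); 
P,F=slotpose(0,s=(.5817,.0042,.1707),e=(.0021,.1115,0)); print((o["position"]-P)@F, (Ro.from_matrix(F).inv()*Ro.from_quat(o["tool_rot"])).as_rotvec(degrees=True))
E
```

```text
10.0833 0.005695578983441016 [ 0.56542602 -0.07655591 -1.63907035] [ 0.01797475  0.42264375 -0.02065073]
[5.00469866e-05 7.95393651e-02 4.41606706e-04] [-0.04391718  0.03546906 -0.05126585]
```

Emit:
play_rows([
  [0.5, 0, 0, 0, 0, 0, 0],
  [0.5, 0, 0, 0, 0, 0, 0],
  [0.5, 0, 0, 0, 0, 0, 0],
  [0.5, 0, 0, 0, 0, 0, 0],
  [0.5, 0, 0, 0, 0, 0, 0],
  [0.5, 0, -0.2, 0, 0, 0, 0],
  [0.5, 0, -0.3, 0, 0, 0, 0],
  [0.5, 0, -0.3, 0, 0, 0, 0],
  [0, 0.02, 0, 0, 0, 0, 0],
  [0, 0, 0, 0, 0, 0, 0],
  [0, 0, 0, 0, 0, 0, 0],
])

```text
time: 11.0
position: [0.5264, 0.001, 0.2682]
tool_rot: [-0.364, 0.343, -0.595, 0.629]
ft_force: [0.2, -0.2, -0.1]
grip_width: 0.0308
```

```bash
python3 - <<'E'
from h import *
o=robot.get_obs();print(o["time"],o["grip_width"],np.abs(o["joint_velocities"]).max(),o["ft_force"]); 
P,F=slotpose(0,s=(.5817,.0042,.1707),e=(.0021,.1115,0)); print((o["position"]-P)@F, (Ro.from_matrix(F).inv()*Ro.from_quat(o["tool_rot"])).as_rotvec(degrees=True))
c,im=save("wrist","rel1"); bx,by,n=axes(3.3,30); s=np.array([.5817,.0042,.1707])
for h in(.03,.04,.05): print(h,proj(c,s+h*n+.032*by).round(1))
save("scene","rel1s")
E
```

```text
11.0 0.030780135748907336 0.03030892826173912 [ 0.23990747 -0.1980705  -0.07373278]
[ 0.00214983 -0.00061214  0.00074839] [ 0.01172728  0.04645606 -0.07686286]
0.03 [322.3 208.7]
0.04 [322.3 211.7]
0.05 [322.2 214.9]
```

View pics/rel1.png

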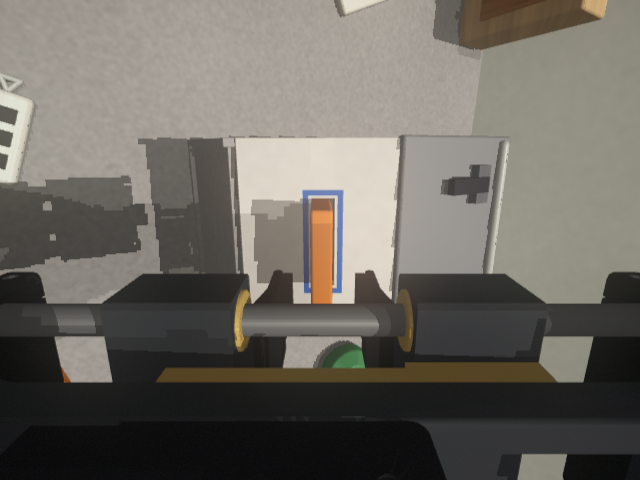

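View pics/rel1s.png

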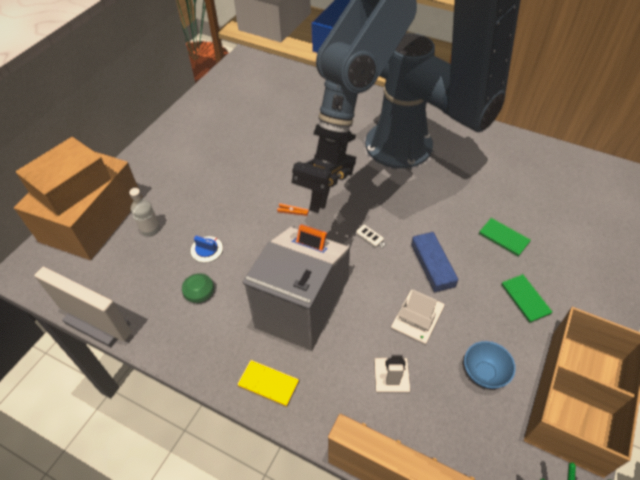

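The bank stands about 40 mm out of the slot, at rest on the shutter. I'll close the fingers and approach its tail.

Emit:
play_rows([
  [0, 0, 0, -0.007, 0, 0, 0],
  [0, 0, 0, 0, 0, 0, 0],
  [0, 0, 0, 0, 0, 0, 0],
  [0, 0, 0, 0, 0, 0, 0],
  [0, 0, 0.2, 0, 0, 0, 0],
  [0, 0, 0.2, 0, 0, 0, 0],
  [0, 0, 0.05, 0, 0, 0, 0],
  [0, 0, 0.05, 0, 0, 0, 0],
  [0, 0, 0.04, 0, 0, 0, 0],
  [0, 0, 0, 0, 0, 0, 0],
])

```text
time: 11.93
position: [0.5525, 0.0027, 0.2208]
tool_rot: [-0.364, 0.344, -0.595, 0.629]
ft_force: [-0.3, 0.4, 0.2]
grip_width: 0.0006
```

```bash
cat >> h.py <<'E'
def st():
    o=robot.get_obs(); P,F=slotpose(0,s=(.5817,.0042,.1707),e=(.0021,.1115,0)); d=(o["position"]-P)@F
    print(o["time"],"w",o["grip_width"].round(4),"v",np.abs(o["joint_velocities"]).max().round(3),"f tool",(o["ft_force"]@F).round(2),"d",d.round(4),"tip above face",round(.1115-.025-d[1],4))
E
python3 -c "
from h import *
st();save('wrist','push1')"
```

```text
Traceback (most recent call last):
  File "h.py", line 82, in st
    print(o["time"],"w",o["grip_width"].round(4),"v",np.abs(o["joint_velocities"]).max().round(3),"f tool",(o["ft_force"]@F).round(2),"d",d.round(4),"tip above face",round(.1115-.025-d[1],4))
                        ^^^^^^^^^^^^^^^^^^^^^
AttributeError: 'float' object has no attribute 'round'
```

```bash
sed -i 's/o\["grip_width"\].round(4)/round(float(o["grip_width"]),4)/' h.py; python3 -c "
from h import *
st();save('wrist','push1')"
```

```text
11.9333 w 0.0006 v 0.014 f tool [-0.45 -0.32 -0.1 ] d [ 0.002   0.0535 -0.0002] tip above face 0.033
```

View pics/push1.png

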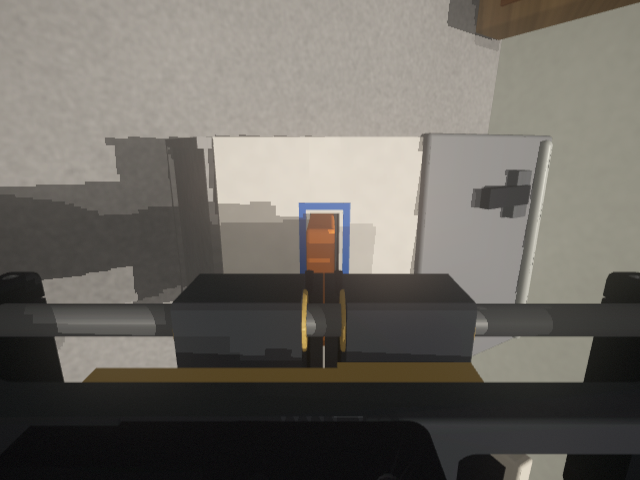

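Emit:
play_rows([
  [0, 0, 0.04, 0, 0, 0, 0],
  [0, 0, 0.04, 0, 0, 0, 0],
  [0, 0, 0.04, 0, 0, 0, 0],
])

```text
time: 12.23
position: [0.5586, 0.0029, 0.2108]
tool_rot: [-0.364, 0.343, -0.595, 0.629]
ft_force: [-1.6, 0.3, 1.8]
grip_width: 0.0
```

```bash
python3 -c "
from h import *
st()"
```

```text
12.2333 w 0.0 v 0.152 f tool [-0.44 -2.35 -0.5 ] d [ 0.002   0.0652 -0.    ] tip above face 0.0213
```

Emit:
play_rows([
  [0, 0, 0.04, 0, 0, 0, 0],
  [0, 0, 0.04, 0, 0, 0, 0],
  [0, 0, 0.03, 0, 0, 0, 0],
  [0, 0, 0, 0, 0, 0, 0],
])

```text
time: 12.57
position: [0.5642, 0.0032, 0.2002]
tool_rot: [-0.364, 0.344, -0.595, 0.629]
ft_force: [-0.0, 0.3, 0.6]
grip_width: 0.0004
```

```bash
python3 -c "
from h import *
st();save('wrist','push2');save('scene','push2s')"
```

```text
12.5667 w 0.0004 v 0.016 f tool [-0.26 -0.51  0.28] d [ 0.0021  0.0772 -0.0004] tip above face 0.0093
```

View pics/push2.png

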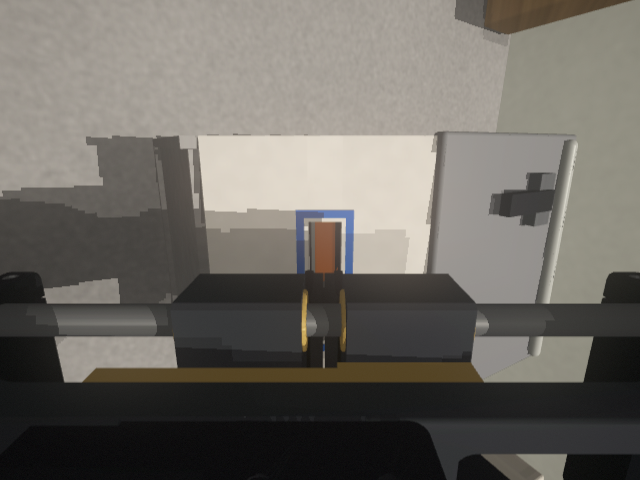

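Emit:
play_rows([
  [0, 0, -0.1, 0, 0, 0, 0],
  [0, 0, -0.3, 0, 0, 0, 0],
  [0, 0, -0.3, 0, 0, 0, 0],
  [0, 0, 0, 0, 0, 0, 0],
  [0, 0, 0, 0, 0, 0, 0],
])

```text
time: 13.08
position: [0.5293, 0.0011, 0.2634]
tool_rot: [-0.363, 0.342, -0.596, 0.63]
ft_force: [0.4, 1.1, -0.4]
grip_width: 0.0002
```

```bash
python3 -c "
from h import *
st();save('wrist','push3');save('scene','push3s')
im=cv2.imread('pics/push3s.png'); cv2.imwrite('pics/push3sz.png',cv2.resize(im[190:350,220:380],None,fx=3.7,fy=3.7,interpolation=cv2.INTER_CUBIC))"
```

```text
13.0833 w 0.0002 v 0.048 f tool [-1.04  0.6   0.17] d [0.0022 0.005  0.0009] tip above face 0.0815
```

View pics/push3.png

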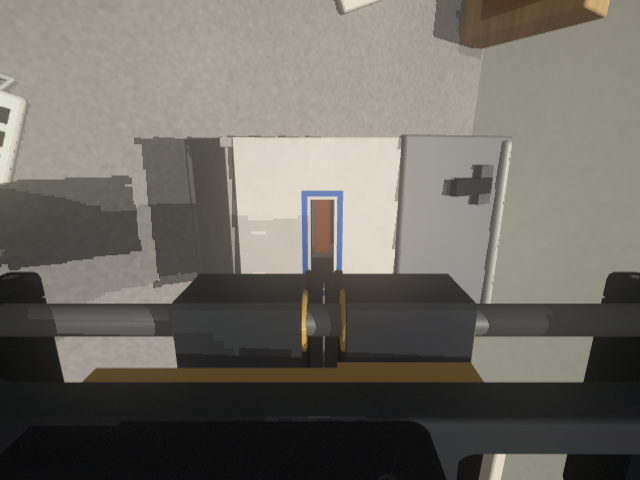

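View pics/push3sz.png

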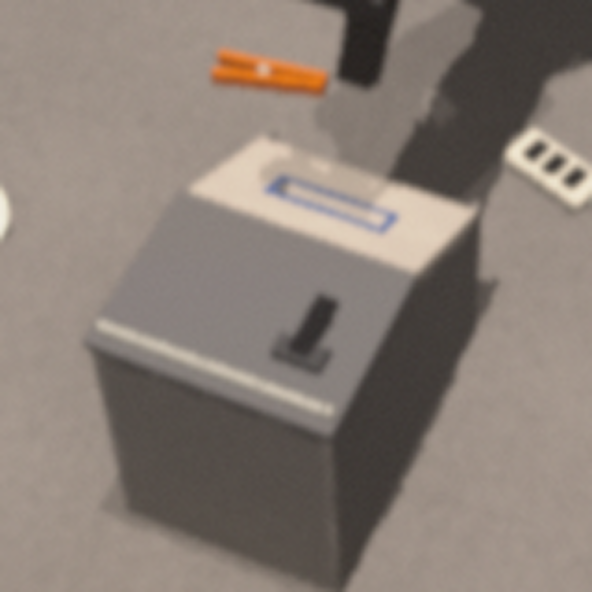

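Emit:
play_rows([
  [0, 0.2, -0.1, 0, 0, 0, 0],
  [0, 0.3, 0, 0, 0, 0, 0],
  [0, 0.2, 0, 0, 0, 0, 0],
  [0, 0, 0, 0, 0, 0, 0],
  [0, 0, 0, 0, 0, 0, 0],
  [0, 0, 0, 0, 0, 0, 0],
])

```text
time: 13.68
position: [0.5275, -0.0682, 0.2691]
tool_rot: [-0.364, 0.345, -0.594, 0.629]
ft_force: [0.7, -0.1, 0.7]
grip_width: 0.0005
```

```bash
python3 -c "
from h import *
st();c,im=save('wrist','push4');bx,by,n=axes(3.3,30); s=np.array([.5817,.0042,.1707])
for h in(0,-.02,-.04,-.08): print(h,[proj(c,s+h*n+a*.0335*by+b*.0085*bx).round(1).tolist() for a,b in((1,-1),(1,1),(-1,1),(-1,-1))])
im=cv2.imread('pics/push4.png'); cv2.imwrite('pics/push4z.png',cv2.resize(im[60:220,250:410],None,fx=3.7,fy=3.7,interpolation=cv2.INTER_CUBIC))"
```

```text
13.6833 w 0.0005 v 0.017 f tool [ 0.14 -0.24  0.96] d [ 0.0713 -0.0028 -0.0013] tip above face 0.0893
0 [[313.2, 95.8], [338.7, 95.8], [337.7, 195.9], [314.0, 195.9]]
-0.02 [[314.1, 99.5], [337.7, 99.5], [336.8, 192.2], [314.8, 192.2]]
-0.04 [[314.9, 102.6], [336.7, 102.6], [336.0, 189.0], [315.4, 189.0]]
-0.08 [[316.1, 107.8], [335.2, 107.7], [334.7, 183.7], [316.5, 183.7]]
```

View pics/push4z.png

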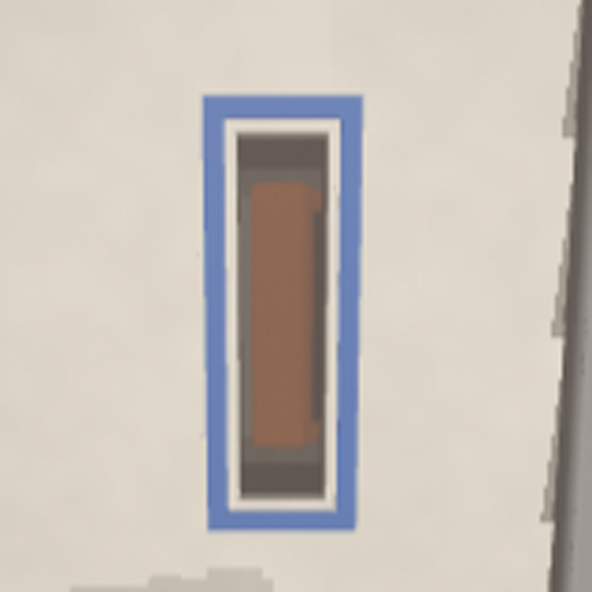

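The tail face spans 70.8 px, which puts it about 82 mm below the mouth. The bank has dropped through and stands on the well floor. Now the dial.

```bash
python3 - <<'E'
from h import *
F=frame([0,0,-1],[1,0,0]); o=robot.get_obs(); R0=Ro.from_quat(o["tool_rot"]).as_matrix()
plan([(o["position"]+[0,-.01,.03],R0,.04),([.58,-.25,.29],F,.04),([.6,-.367,.22],F,.04),([.6,-.367,.22],F,.04),([.6,-.367,.22],F,.04),([.6,-.367,.22],F,.04)],0.5)
E
```

```text
13 [[0.5,0.099,-0.263,0.144,0,0,0],[0.5,0.35,0.058,0.065,-0.0331,0.0036,-0.001],[0.5,0.349,0.052,0.075,-0.0331,0.0036,-0.001],[0.5,0.348,0.045,0.083,-0.0332,0.0035,-0.001],[0.5,0.347,0.036,0.092,-0.0331,0.0036,-0.0011],[0.5,0.346,0.028,0.099,-0.0332,0.0035,-0.001],[0.5,0.292,0.175,0.05,0,0,0],[0.5,0.293,0.175,0.05,0,0,0],[0.5,0.292,0.175,0.05,0,0,0],[0.5,0.293,0.175,0.05,0,0,0],[0.5,0,0,0,0,0,0],[0.5,0,0,0,0,0,0],[0.5,0,0,0,0,0,0]]
end [ 0.6   -0.367  0.22 ] [[0.0, -0.0, 1.0], [-1.0, 0.0, 0.0], [-0.0, -1.0, -0.0]]
```

Emit:
play_rows([
  [0.6, 0.1, -0.263, 0.144, 0, 0, 0],
  [0.6, 0.35, 0.058, 0.065, -0.0331, 0.0036, -0.001],
  [0.6, 0.35, 0.052, 0.075, -0.0331, 0.0036, -0.001],
  [0.6, 0.348, 0.045, 0.083, -0.0332, 0.0035, -0.001],
  [0.6, 0.347, 0.036, 0.092, -0.0331, 0.0036, -0.001],
  [0.6, 0.346, 0.028, 0.1, -0.0332, 0.0035, -0.001],
  [0.6, 0.292, 0.175, 0.05, 0, 0, 0],
  [0.6, 0.293, 0.175, 0.05, 0, 0, 0],
  [0.6, 0.292, 0.175, 0.05, 0, 0, 0],
  [0.6, 0.293, 0.175, 0.05, 0, 0, 0],
  [0.6, 0, 0, 0, 0, 0, 0],
  [0.6, 0, 0, 0, 0, 0, 0],
])

```text
time: 14.73
position: [0.6001, -0.3679, 0.2188]
tool_rot: [-0.499, 0.501, -0.499, 0.5]
ft_force: [0.8, -0.5, 0.5]
grip_width: 0.0518
```

Emit:
play_rows([
  [0.6, 0, 0, 0, 0, 0, 0],
  [0.6, 0, 0, 0, 0, 0, 0],
  [0.6, 0, 0, 0, 0, 0, 0],
])

```text
time: 14.98
position: [0.6012, -0.3668, 0.2231]
tool_rot: [0.5, -0.498, 0.501, -0.501]
ft_force: [0.6, 0.8, -0.5]
grip_width: 0.052
```

```bash
python3 - <<'E'
from h import *
o=robot.get_obs();print(o["time"],o["position"],np.abs(o["joint_velocities"]).max(),o["grip_width"])
c,im=save("wrist","dial2"); print(proj(c,[.605,-.296,.006]))
u,v=[int(x) for x in proj(c,[.605,-.296,.006])]
cv2.imwrite("pics/dial2z.png",cv2.resize(cv2.imread("pics/dial2.png")[v-60:v+60,u-60:u+60],None,fx=5,fy=5,interpolation=cv2.INTER_CUBIC)); print(u-60,v-60)
E
```

```text
14.9833 [ 0.60123755 -0.36681946  0.22306803] 0.004765558134176327 0.05202713868645105
[326.48379598 144.05223874]
266 84
```

View pics/dial2z.png

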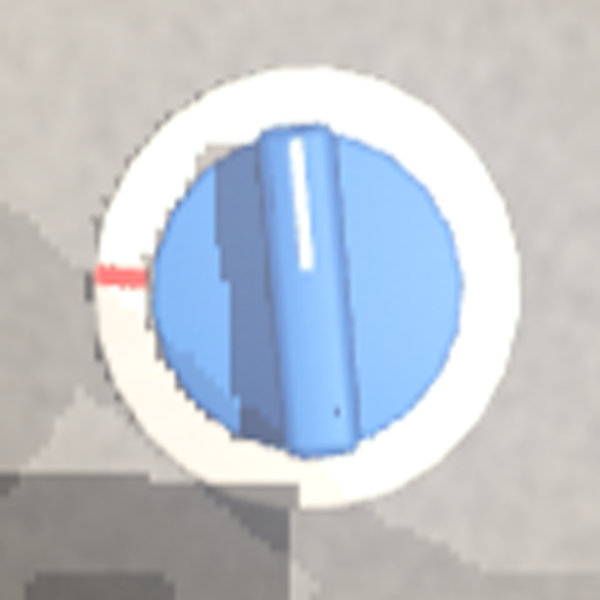

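```bash
python3 - <<'E'
from h import *
c,_=load("dial2")
C=onz(c,(327.5,141.4),.006); print(C)
f=lambda x,y:onz(c,(266+x/5,84+y/5),.044)
t,b=f(295,130),f(322,450); d=t-b; ang=np.degrees(np.arctan2(d[1],d[0])); mid=(t+b)/2
m=onz(c,(266+100/5,84+277/5),.006)-C; ma=np.degrees(np.arctan2(m[1],m[0])); print("bar",ang,mid,np.linalg.norm(d),"mark",ma,"turn",ma-ang, robot.get_obs()["q"])
g=np.radians(ang-90); F=frame([0,0,-1],[np.cos(g),np.sin(g),0])
P=np.array([C[0],C[1],.043]); 
plan([(P+[0,0,.06],F,.04),(P+[0,0,.06],F,.04),(P+[0,0,.06],F,.04),(P+[0,0,.06],F,.04)],.6)
E
```

```text
[ 0.60597607 -0.29351019  0.006     ]
bar 95.29545913035567 [ 0.60566435 -0.29476376  0.044     ] 0.053772977463558545 mark 177.45451416031952 turn 82.15905502996385 [-7.06771251e-01  6.60622531e-01  1.24020250e+00  8.91538322e-04
  1.23660676e+00 -7.08014303e-01]
7 [[0.6,-0.185,0.3,0.011,-0.0003,-0.0073,0.0002],[0.6,-0.184,0.3,0.016,-0.0003,-0.0073,0.0002],[0.6,-0.183,0.3,0.02,-0.0003,-0.0073,0.0002],[0.6,-0.183,0.301,0.024,-0.0003,-0.0072,0.0001],[0.6,0,0,0,0,0,0],[0.6,0,0,0,0,0,0],[0.6,0,0,0,0,0,0]]
end [ 0.606  -0.2935  0.103 ] [[0.092, -0.0, 0.996], [-0.996, -0.0, 0.092], [0.0, -1.0, -0.0]]
```

Emit:
play_rows([
  [0.6, -0.185, 0.3, 0.011, -0.0003, -0.0073, 0.0002],
  [0.6, -0.184, 0.3, 0.016, -0.0003, -0.0073, 0.0002],
  [0.6, -0.183, 0.3, 0.02, -0.0003, -0.0073, 0.0002],
  [0.6, -0.183, 0.3, 0.024, -0.0003, -0.0073, 0.0001],
  [0.6, 0, 0, 0, 0, 0, 0],
  [0.6, 0, 0, 0, 0, 0, 0],
  [0.6, 0, 0, 0, 0, 0, 0],
  [0.6, 0, 0, 0, 0, 0, 0],
])

```text
time: 15.7
position: [0.6072, -0.2971, 0.1048]
tool_rot: [-0.522, 0.475, -0.479, 0.522]
ft_force: [0.4, -0.4, 0.1]
grip_width: 0.0521
```

```bash
python3 - <<'E'
from h import *
o=robot.get_obs();print(o["time"],o["position"],np.abs(o["joint_velocities"]).max(),o["grip_width"],o["q"].round(3))
g=np.radians(5.3); F=frame([0,0,-1],[np.cos(g),np.sin(g),0]); P=np.array([.606,-.294,.043])
print((Ro.from_matrix(F).inv()*Ro.from_quat(o["tool_rot"])).as_rotvec(degrees=True))
plan([(P+[0,0,.02],F,.02),(P,F,.01),(P,F,.01)],.6)
save("wrist","dial3")
E
```

```text
15.7 [ 0.60720889 -0.29707257  0.10475788] 0.006954538152044961 0.05207342270724369 [-6.200e-01  7.610e-01  1.406e+00 -1.000e-03  9.690e-01 -7.100e-01]
[ 0.18988505  0.13991879 -0.19794218]
6 [[0.6,-0.011,0.139,-0.004,-0.0004,-0.0003,0.0004],[0.6,-0.011,0.139,-0.003,-0.0003,-0.0002,0.0003],[0.6,-0.011,0.139,-0.003,-0.0004,-0.0003,0.0004],[0.6,0,0.1,0,0,0,0],[0.6,0,0.1,0,0,0,0],[0.6,0,0,0,0,0,0]]
end [ 0.606 -0.294  0.043] [[0.092, -0.0, 0.996], [-0.996, -0.0, 0.092], [-0.0, -1.0, -0.0]]
```

View pics/dial3.png

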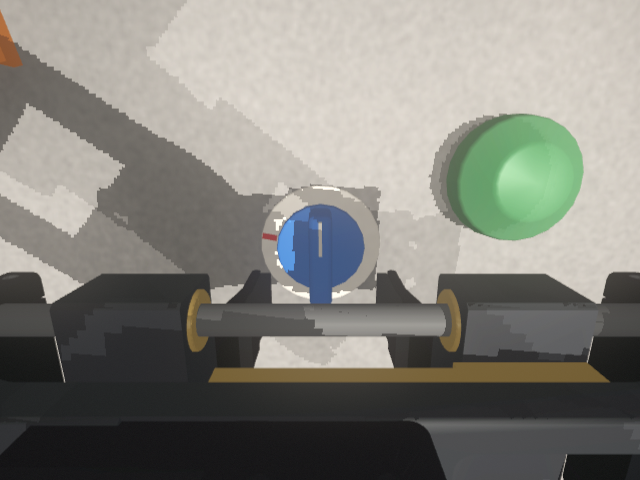

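The bar lies vertical in the image at x≈320, centred between the jaws. Descending and gripping.

Emit:
play_rows([
  [0.6, -0.011, 0.14, -0.003, -0.0004, -0.0003, 0.0004],
  [0.6, -0.011, 0.14, -0.003, -0.0003, -0.0002, 0.0003],
  [0.6, -0.011, 0.139, -0.003, -0.0004, -0.0003, 0.0004],
  [0.6, 0, 0.1, 0, 0, 0, 0],
  [0.6, 0, 0.08, 0, 0, 0, 0],
  [0.6, 0, 0, 0, 0, 0, 0],
  [0.6, 0, 0, 0, 0, 0, 0],
  [0.6, 0, 0, 0, 0, 0, 0],
])

```text
time: 16.42
position: [0.6039, -0.2913, 0.0411]
tool_rot: [0.523, -0.479, 0.474, -0.523]
ft_force: [-0.4, -0.2, 0.8]
grip_width: 0.0522
```

Emit:
play_rows([
  [0, 0, 0, 0, 0, 0, 0],
  [0, 0, 0, 0, 0, 0, 0],
  [0, 0, 0, 0, 0, 0, 0],
  [0, 0, 0, 0, 0, 0, 0],
  [0, 0, 0, 0, 0, 0, 0],
  [0, 0, 0, 0, 0, 0, 0],
  [0, 0, 0, 0, 0, 0, 0],
  [0, 0, 0, 0, 0, 0, 0],
  [0, 0, 0, 0, 0, 0, 0],
  [0, 0, 0, 0, 0, 0, 0],
], grip_force=25)

```text
time: 17.25
position: [0.6049, -0.2914, 0.042]
tool_rot: [-0.523, 0.478, -0.474, 0.523]
ft_force: [2.7, 1.9, -0.4]
grip_width: 0.0138
```

```bash
python3 - <<'E'
from h import *
o=robot.get_obs();print(o["time"],o["position"],o["ft_force"],o["moment"],o["grip_width"],o["q"].round(3))
print(Ro.from_quat(o["tool_rot"]).as_matrix().round(3))
E
```

```text
17.25 [ 0.60492052 -0.29138755  0.04198212] [ 2.74455592  1.93432085 -0.41556985] [ 0.16062339 -0.73188348  0.02431479] 0.01382044193307665 [-6.150e-01  8.460e-01  1.433e+00  1.000e-03  8.670e-01 -7.100e-01]
[[ 0.093 -0.003  0.996]
 [-0.996  0.004  0.093]
 [-0.004 -1.    -0.003]]
```

Emit:
play_rows([
  [0, 0.001, 0, -0.003, 0, -0.02, 0],
  [0, 0.001, 0, -0.003, 0, -0.038, 0],
  [0, 0.001, 0, -0.003, 0, -0.038, 0],
  [0, 0.001, 0, -0.003, 0, -0.038, 0],
  [0, 0.001, 0, -0.003, 0, -0.038, 0],
  [0, 0.001, 0, -0.003, 0, -0.038, 0],
  [0, 0, 0, 0, 0, 0, 0],
])

```text
time: 17.83
position: [0.6024, -0.2925, 0.042]
tool_rot: [-0.649, 0.283, -0.278, 0.65]
ft_force: [2.3, 1.4, 0.1]
grip_width: 0.014
```

```bash
cat >> h.py <<'E'
def dst():
    o=robot.get_obs();R=Ro.from_quat(o["tool_rot"]).as_matrix();print(o["time"],o["position"].round(4),"f",o["ft_force"].round(2),"m",o["moment"].round(2),"w",round(float(o["grip_width"]),4),"yaw",np.degrees(np.arctan2(R[1,2],R[0,2])).round(2),o["q"].round(2))
E
python3 -c "
from h import *
dst()"
```

```text
17.8333 [ 0.6024 -0.2925  0.042 ] f [2.26 1.37 0.14] m [ 0.09 -0.43  0.01] w 0.014 yaw 43.29 [-0.62  0.85  1.44  0.    0.87 -1.37]
```

Emit:
play_rows([
  [0, 0.001, 0, -0.003, 0, -0.038, 0],
  [0, 0.001, 0, -0.003, 0, -0.038, 0],
  [0, 0.001, 0, -0.003, 0, -0.038, 0],
  [0, 0.001, 0, -0.003, 0, -0.038, 0],
  [0, 0.001, 0, -0.003, 0, -0.038, 0],
  [0, 0.001, 0, -0.003, 0, -0.038, 0],
  [0, 0, 0, 0, 0, 0, 0],
  [0, 0, 0, 0, 0, 0, 0],
])

```text
time: 18.5
position: [0.6013, -0.2951, 0.042]
tool_rot: [-0.705, 0.04, -0.035, 0.707]
ft_force: [-2.5, -2.5, 2.1]
grip_width: 0.0137
```

```bash
python3 -c "
from h import *
dst()"
```

```text
18.5 [ 0.6013 -0.2951  0.042 ] f [-2.51 -2.47  2.08] m [-0.51  0.24  0.01] w 0.0137 yaw 83.95 [-0.62  0.85  1.44 -0.    0.87 -2.09]
```

Emit:
play_rows([
  [0, 0, 0, 0, 0, -0.01, 0],
  [0, 0, 0, 0, 0, -0.01, 0],
  [0, 0, 0, 0, 0, -0.008, 0],
  [0, 0, 0, 0, 0, 0, 0],
  [0, 0, 0, 0, 0, 0, 0],
])

```text
time: 18.92
position: [0.6015, -0.2951, 0.0419]
tool_rot: [-0.706, 0.009, -0.004, 0.708]
ft_force: [-2.9, -3.0, 1.1]
grip_width: 0.015
```

```bash
python3 -c "
from h import *
dst()"
```

```text
18.9167 [ 0.6015 -0.2951  0.0419] f [-2.89 -3.01  1.13] m [-0.68  0.39 -0.69] w 0.015 yaw 88.95 [-0.62  0.85  1.44 -0.    0.87 -2.17]
```

The moment has risen to -0.69 N·m and the jaws are slightly wedged, so the dial is at its stop. Releasing and rising.

Emit:
play_rows([
  [0.5, 0, 0, 0, 0, 0, 0],
  [0.5, 0, 0, 0, 0, 0, 0],
  [0.5, 0, 0, 0, 0, 0, 0],
  [0.5, 0, 0, 0, 0, 0, 0],
  [0.5, 0, 0, 0, 0, 0, 0],
  [0.5, 0, -0.1, 0, 0, 0, 0],
  [0.5, 0, -0.4, 0, 0, 0, 0],
  [0.5, 0, -0.4, 0, 0, 0, 0],
  [0.5, 0.3, -0.4, 0, 0, 0, 0],
  [0.5, 0.35, -0.2, 0, 0, 0, 0],
  [0.5, 0, 0, 0, 0, 0, 0],
  [0.5, 0, 0, 0, 0, 0, 0],
])

```text
time: 19.92
position: [0.6655, -0.296, 0.1881]
tool_rot: [-0.707, 0.004, -0.004, 0.707]
ft_force: [-0.6, -1.0, -0.4]
grip_width: 0.0437
```

```bash
python3 - <<'E'
from h import *
dst(); c,im=save("wrist","dial4"); save("scene","end_s"); save("top","end_t")
u,v=[int(x) for x in proj(c,[.606,-.294,.006])]; print(u,v)
v=max(60,v);cv2.imwrite("pics/dial4z.png",cv2.resize(cv2.imread("pics/dial4.png")[v-60:v+60,u-60:u+60],None,fx=5,fy=5,interpolation=cv2.INTER_CUBIC))
E
```

```text
19.9167 [ 0.6655 -0.296   0.1881] f [-0.63 -0.96 -0.4 ] m [ 0.09 -0.08 -0.04] w 0.0437 yaw 89.33 [-0.57  0.73  1.2   0.    1.21 -2.13]
323 156
```

View pics/dial4z.png

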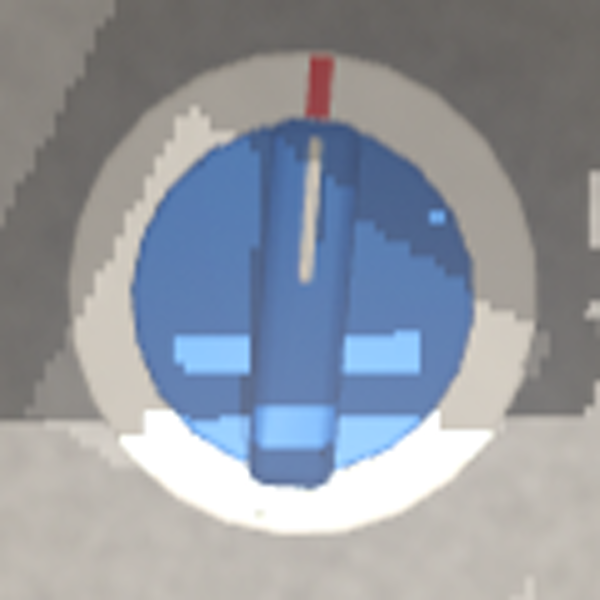

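View pics/end_s.png

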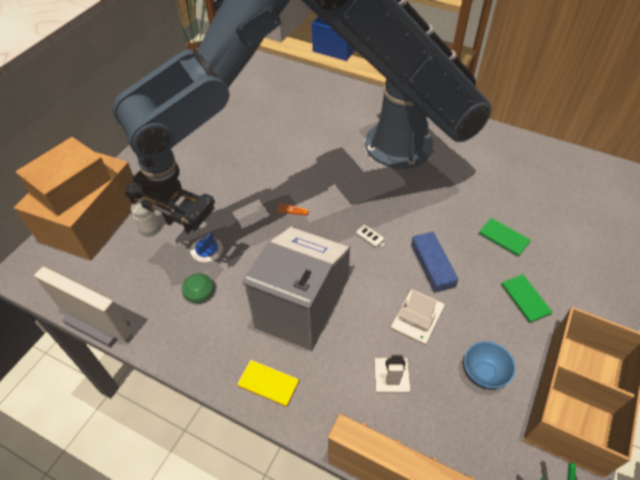

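View pics/end_t.png

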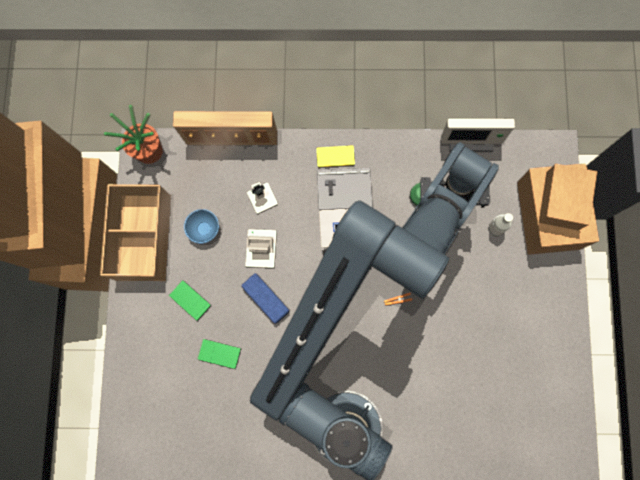

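```bash
python3 -c "
from rig import ticket
print(ticket.hand_in())"
```

```text
the job is handed in; nothing more can be done
None
```

The power bank is in the return box's well, the loan dial is back at its zero stop, and the job was handed in at about 20 s of robot time.

- **Power bank:** I drew it out of the dock and put it into the slot, lining it up with the wrist camera, with no noticeable side force. I then released it on the shutter and pushed its tail in with closed fingers. The wrist picture afterwards showed its tail about 82 mm below the slot mouth. That fits it standing on the well floor, though I judged this from its apparent size in one picture.
- **Push force:** I read only 2–3 N, and only between short moves, so I never saw the expected 5–12 N directly. The bank did slide on through.
- **Dial:** I turned it about 82° anticlockwise until the wrist moment rose to about 0.7 N·m against the stop, then released it. The last picture shows its white line within about 1° of the red mark.
- **Other things:** The end pictures show the other things where they were. The gripper was clear of everything, with wrist force readings of about 1 N, near zero.

No check failed. Early slot and bank measurements differed by 1–2 mm because the arm was still settling. I re-measured with the arm at rest before inserting.

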